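# Lay out the gluing board for two bent-wood boxes

### The job

Lay out the gluing board: stand the large oval hoop centred and lined up on the dark oval floor plate, put the oval lid squarely on top of it, and set the steel weight upright on the middle of the lid. Stand the small oval hoop on the board midway between the dark plate and the glue pot, in line with them and its long side along the board, and lay the sanding block sole down on the board in front of the small hoop (on the robot's side of it), centred on it, wholly on the board and lengthwise along it. Let go of everything, and do not move the small round hoop or the hand plane.

Things in the scene. Friction and masses are not known exactly. Their poses are not given: they have to be found in the camera images.
- board: Fixed pale plywood gluing board, 170 x 360 x 18 mm, lying flat on the bench. Origin under its centre, top 18 mm above the origin; own y runs along its 360 mm length, own x along its depth (+x away from the robot, front edge at x = -85 mm). Lies turned by up to 12 degrees.
- base: Fixed dark oval wooden floor plate, 124 x 78 x 8 mm, on the board near its left or its right end, its long axis (own y) along the board's length to within 7 degrees. Origin: centre of its underside, on the board's top; top 8 mm above it. Its centre lies on the line 10 mm behind the board's long centre line (board x = +10 mm), 130 mm to one side of the board's middle.
- pot: Fixed glue pot: squat round white ceramic pot, 60 mm across, 65 mm high with its cork cover and small knob, on the board near the end opposite the dark plate, 260 mm from the plate's centre on that same line (board x = +10 mm). Origin: centre of its underside, on the board's top.
- hoop_large: Loose large oval bent-wood hoop (open band without floor or lid), 108 x 62 x 45 mm high, wall 4 mm, straight-sided with half-round ends, about 60 g. Origin: centre of its lower rim; own x along its 108 mm length, z up. Stands on the bench at the start.
- hoop_small: Loose small oval bent-wood hoop, same make, 80 x 50 x 34 mm high, wall 4 mm, about 40 g. Origin: centre of its lower rim; own x along its 80 mm length.
- lid: Loose solid pale wooden oval lid, 112 x 66 x 14 mm, flat on both faces, made for the large hoop (overhangs it by 2 mm all round), about 50 g. Origin: centre of its underside; own x along its 112 mm length. Lies flat on the bench.
- weight: Loose steel pressing weight, about 0.45 kg: dark disc 50 mm across and 24 mm high with a bright upright round grip 22 mm across rising from it to 60 mm. Origin: centre of its underside, z up.
- block: Loose cork sanding block, 70 x 32 x 30 mm high, with a thin dark rubber sole 72 x 34 mm and 6 mm thick at the bottom, about 60 g. Origin: centre of its underside; own x along its 70 mm length.
- hoop_round: Bystander, not to be moved: small round wooden hoop, 60 mm across, 24 mm high, loose on the bench. Origin: centre of its lower rim.
- plane: Bystander, not to be moved: small wooden hand plane, 105 x 36 mm, about 48 mm high with its steel blade, loose on the bench. Origin: centre of its underside; own x along its 105 mm length.
Things that resemble listed ones, but are neither listed nor needed, are in the scene too. There is more than one size of the weight; the job needs the smaller. Leave any turquoise look-alike of the hoop_small alone.

How it is judged:
By the outcome, as a careful person would: the job done as asked, in the order asked, and still so for the second after the job is handed in, with the robot touching nothing.
It also fails if it takes over 128 s, if anything falls off the work surface, if the arm or the gripper's body presses on something with over 40 N, if the wrist force passes 120 N, or if a joint passes its speed limit or range.

### The arm

A 6-joint arm with a two-finger parallel gripper is mounted at the origin on the work surface. World frame = base frame: x ahead of the robot, y to its left, z up, the work surface at z = 0. Lengths are in m, angles in rad, forces in N, time in s.
With the tool pointing down it reaches from about 0.35 to 0.925 m from the base axis. Payload 6.4 kg.
Tool frame: the origin (TCP) lies on the mounting face of the last link; the fingertips stand 173 mm ahead of it and the grasp point (between the pads) lies 155 mm ahead of it (pinch_z is the distance from the TCP to the grasp point, in m); z points along the fingers, y is the direction in which the jaws open and shut (so a half turn about z gives the same grasp; the last joint's range is limited). The gripper opens to 85 mm and grips with 20 to 120 N. Pads are 22 mm wide; open, the fingers measure 114 mm over their backs; the gripper's body (76 mm by 85 mm) begins 54 mm behind the grasp point. The pads swing forward as they close: fully open they stand 13 mm farther back than shut.
Start: joints at [-1.425, 0.245, 1.558, -0, 1.339, -0.174], TCP at [0.204, -0.617, 0.405] pointing down, gripper open.
Joint ranges: [-3.13, 3.13], [-1.02, 2.26], [0.13, 2.54], [-0.95, 4.09], [0.21, 2.88], [-2.74, 2.74]. Speed limits (rad/s): [2.57, 2.57, 3.14, 3.14, 3.14, 3.14].

### API

Orientations are given as a unit quaternion [x, y, z, w].
In Python, from station import read_state, grab_frame, calibration, hand_in, pinch_z gives the robot as it stands.
- The arm moves only by the tool drive_tool, never from a script. Its argument "series" is one flat list of numbers, 6 for each row, row after row: the shift along the tool's x, y, z in m, then the turn, a rotation vector about the tool's x, y, z in degrees. A call has 1 to 20 rows; each row is the pose to reach, as a shift and turn from the pose measured when the call began, along the tool's axes at that moment; what a row does not reach only later rows make up. A row lasts 1/12 s, in which the tool goes at most 41.7 mm and 7.16 degrees, less where a joint would pass 70% of its speed; a pose out of reach is approached as far as the arm can. A call with a gripper value outside its range is refused whole. "claw" is the closure, from 0 (fully open) to 1 (shut), set as the call begins (left out, the last holds). The fingers move at their own pace and stop on an object; "newtons" is the grip in N (left out, the last holds). Time passes only in rows, so rows that repeat a pose let the fingers close. It gives the time, the measured TCP pose, the force and the opening at its end, in the units of the state.
- read_state(): the state, without advancing time (a new reading comes with each control period).
- grab_frame(name): name is "scene" or "side" or "wrist"; returns the picture (400x640x3 uint8, red, green, blue); there is no depth.
- calibration(name): a dict with "camera_matrix" (3x3 intrinsics, pixels), "k1" (the pictures are not rectified: a ray, as slopes to the right and down, at radius r is drawn at 1 + k1 r^2 times it, then the intrinsics apply), "pose" (4x4, takes a point from camera to world coordinates); the wrist camera has in their place "tool_from_camera" (4x4, takes a point from camera to tool coordinates, whose origin is the TCP and whose axes are the flange's). Camera axes: x right, y down, z forward; pixel columns grow to the right and rows downward; lengths in m; the calibration is good to about 2 mm. A picture is of the moment at which its call begins: read the wrist's pose just before it. calibration takes no time and is no camera call.
- hand_in(): hands the job in, once; it reports no verdict.
The state is a dict: "clock": time; "qpos": joint angles; "joint_vel": joint speeds; "joint_efforts": joint torques, N m; "tool_pos": TCP position; "ee_rot": TCP orientation; "force": force on the tool from outside, world axes, zero at the start; "moment": the same for the moment, N m; "width": finger opening in m.
Only numpy, scipy, OpenCV 4.12 (cv2) and the standard library are available. Lean on these libraries where they do the work, as an engineer would, in place of code of your own. Each camera call takes 0.05 s, during which the arm holds its last target.

## Working session

There is one attempt and no reset: what is moved stays moved. The work goes in short steps, Python scripts to look and compute and a tool call to move; the robot and the scene stay as the last step left them, time stands still between calls to the robot, and variables do not carry over. Pictures are saved under pics/ and viewed, and the job is handed in when it is done.

Besides the shell and the picture viewer there is one more tool, called after "Request:" as name(argument=value, ...) on one line, values as JSON. drive_tool: Moves the arm, as the interface text tells. Its arguments: {"type":"object","properties":{"series":{"type":"array"},"claw":{"type":"number"},"newtons":{"type":"number"}},"required":["series"]}

```bash
mkdir -p pics; ls; python3 - <<'E'
from station import *
import cv2
s=read_state();print(s)
for n in("scene","side","wrist"):
    f=grab_frame(n);cv2.imwrite(f"pics/{n}0.png",f[:,:,::-1]);print(n,calibration(n))
print(pinch_z)
E
```

```text
pics
{'clock': 0.0, 'qpos': array([-1.42507517e+00,  2.45819307e-01,  1.55901213e+00, -6.75886754e-06,
        1.33869377e+00, -1.74092834e-01]), 'joint_vel': array([ 0.0007213 , -0.00065918, -0.0001624 , -0.00025051,  0.00177783,
        0.00137689]), 'joint_efforts': array([ 1.46605795e-03, -4.29506958e+01, -3.26133513e+01, -2.21867299e-05,
        5.42081383e-03, -6.97746714e-07]), 'tool_pos': array([ 0.20432981, -0.61681165,  0.40357766]), 'ee_rot': array([ 9.87241511e-01,  1.59227087e-01,  1.04192688e-05, -9.66227183e-04]), 'force': array([-0.08026919, -0.11046267,  0.8221009 ]), 'moment': array([0.04063199, 0.02967694, 0.02487909]), 'width': 0.08553589703650967}
scene {'camera_matrix': array([[363.53991428,   0.        , 320.76264877],
       [  0.        , 363.53991428, 197.64481019],
       [  0.        ,   0.        ,   1.        ]]), 'k1': -0.05481460687633321, 'pose': array([[-0.2436285 ,  0.83425579, -0.49463363,  0.94445472],
       [ 0.96985967,  0.20736909, -0.12794641,  0.11070022],
       [-0.00416831, -0.5108966 , -0.85963207,  0.82347606],
       [ 0.        ,  0. 
[... 373 characters left out ...]
,
       [-0.01625973, -0.64566117, -0.7634509 ,  0.85343828],
       [ 0.        ,  0.        ,  0.        ,  1.        ]])}
wrist {'camera_matrix': array([[293.72512769,   0.        , 322.41910055],
       [  0.        , 293.72512769, 197.16429496],
       [  0.        ,   0.        ,   1.        ]]), 'k1': -0.0370572780582982, 'tool_from_camera': array([[-2.55616340e-03, -9.56622919e-01, -2.91317795e-01,
         7.59557282e-02],
       [ 9.99996532e-01, -2.26071085e-03, -1.35078165e-03,
         5.90481656e-04],
       [ 6.33603387e-04, -2.91320238e-01,  9.56625380e-01,
         3.17552595e-02],
       [ 0.00000000e+00,  0.00000000e+00,  0.00000000e+00,
         1.00000000e+00]])}
0.1547
```

View pics/scene0.png

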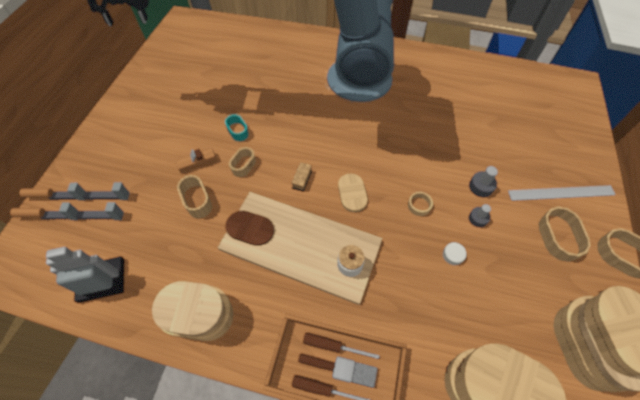

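View pics/side0.png

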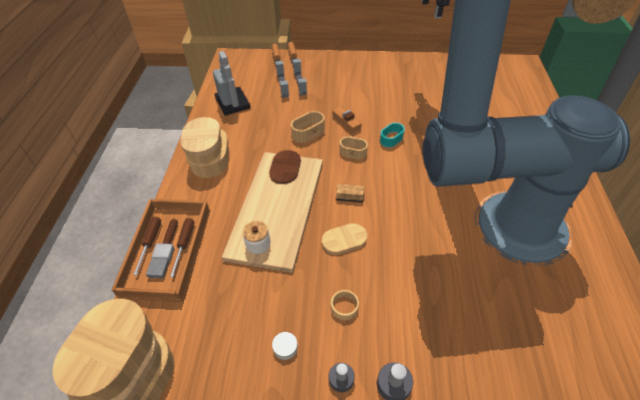

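View pics/wrist0.png

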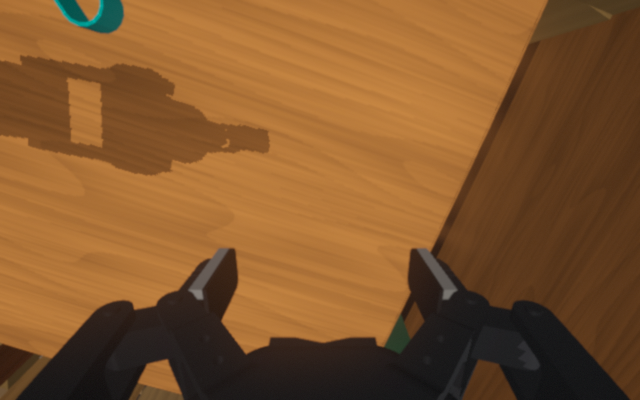

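The scene picture (camera faces the robot) shows these positions:

| Object | Pixel |
|---|---|
| Plate | (249,228) |
| Pot | (351,260) |
| Large hoop | (193,196) |
| Small hoop | (242,160) |
| Turquoise decoy | (237,127) |
| Block | (302,177) |
| Lid | (352,192) |
| Round hoop | (421,204) |
| Plane | (197,160) |
| Small weight | (481,216) |
| Big weight | (485,182) |

Next I'll get rough positions by casting rays.

```bash
cat > h.py <<'E'
import numpy as np,cv2
from scipy.spatial.transform import Rotation as R
from station import *
def cam(name,state=None):
    c=calibration(name);K=c["camera_matrix"];k1=c["k1"]
    if name=="wrist":
        T=np.eye(4);T[:3,:3]=R.from_quat(state["ee_rot"]).as_matrix();T[:3,3]=state["tool_pos"]
        P=T@c["tool_from_camera"]
    else:P=c["pose"]
    return K,k1,P
def cast(C,uv,z):
    K,k1,P=C;uv=np.atleast_2d(np.float64(uv))
    n=cv2.undistortPoints(uv[:,None],K,np.array([k1,0,0,0.]))[:,0]
    d=np.c_[n,np.ones(len(n))]@P[:3,:3].T;o=P[:3,3]
    return o+d*((z-o[2])/d[:,2])[:,None]
def proj(C,X):
    K,k1,P=C;X=np.atleast_2d(X)
    Rw=P[:3,:3].T
    return cv2.projectPoints(X,cv2.Rodrigues(Rw)[0],-Rw@P[:3,3],K,np.array([k1,0,0,0.]))[0][:,0]
def go(xy,z,yaw):
    """tool y axis at world angle yaw(deg, mod 180), pointing down, grasp point at xy,z -> shift & turn (tool axes)"""
    s=read_state();Rc=R.from_quat(s["ee_rot"]);best=None
    for k in(0,180):
        a=np.radians(yaw+k);y=np.array([np.cos(a),np.sin(a),0]);zz=np.array([0,0,-1.]);x=np.cross(y,zz)
        rv=(Rc.inv()*R.from_matrix(np.c_[x,y,zz])).as_rotvec(degrees=True)
        if best is None or np.linalg.norm(rv)<np.linalg.norm(best):best=rv
    p=np.array([xy[0],xy[1],z+pinch_z])
    d=Rc.inv().apply(p-s["tool_pos"])
    print("shift",np.round(d,4),"turn",np.round(best,2),"rows~",np.linalg.norm(d)/.0417,np.linalg.norm(best)/7.16)
def pose():
    s=read_state();Rc=R.from_quat(s["ee_rot"]).as_matrix()
    print("t",round(s["clock"],2),"grasp",np.round(s["tool_pos"]+Rc[:,2]*pinch_z,4),"yaw y",round(np.degrees(np.arctan2(Rc[1,1],Rc[0,1])),2),"tilt",np.round(Rc[:2,2],4),"q",np.round(s["qpos"],2),"F",np.round(s["force"],1),"w",round(s["width"],4))
def snap(name,fn):
    s=read_state();f=grab_frame(name);cv2.imwrite(f"pics/{fn}.png",f[:,:,::-1]);return cam(name,s),f
E
python3 - <<'E'
from h import *
C=cam("scene")
for n,u,z in [("plate",(249,228),.026),("pot",(351,252),.083),("bigh",(193,190),.045),("sm",(242,158),.034),("blk",(302,172),.03),("lid",(352,190),.014),("round",(421,201),.024),("plane",(197,160),.03),("wt",(481,219),.0),("tq",(237,125),.03),("WT",(484,188),0)]:
    print(n,cast(C,u,z)[0].round(3))
C=cam("side")
for n,u,z in [("plate",(286,165),.026),("pot",(256,229),.083),("bigh",(307,120),.045),("sm",(353,143),.034),("blk",(350,190),.03),("lid",(345,239),.014),("round",(344,300),.024),("wt",(342,381),.0)]:
    print(n,cast(C,u,z)[0].round(3))
go((.47,0.05),.38,90)
E
```

```text
plate [ 0.611 -0.157  0.026]
pot [0.636 0.098 0.083]
bigh [ 0.553 -0.326  0.045]
sm [ 0.42  -0.245  0.034]
blk [ 0.423 -0.075  0.03 ]
lid [0.436 0.064 0.014]
round [0.432 0.242 0.024]
plane [ 0.453 -0.365  0.03 ]
wt [0.433 0.403 0.   ]
tq [ 0.309 -0.303  0.03 ]
WT [0.335 0.409 0.   ]
plate [ 0.608 -0.155  0.026]
pot [0.641 0.106 0.083]
bigh [ 0.564 -0.325  0.045]
sm [ 0.426 -0.243  0.034]
blk [ 0.432 -0.069  0.03 ]
lid [0.44  0.074 0.014]
round [0.438 0.239 0.024]
wt [0.437 0.399 0.   ]
shift [ 0.4619 -0.5497 -0.1299] turn [-0.09 -0.   18.32] rows~ 17.49830490283188 2.5591090218199786
```

```bash
python3 - <<'E'
from h import *
go((.44,-0.12),.35,-80)
E
```

```text
shift [ 0.38   -0.3977 -0.1002] turn [-0.08 -0.01  8.32] rows~ 13.407864056599356 1.1624943335621503
```

Request:
drive_tool(series=[0.03, -0.03, -0.01, 0, 0, 1, 0.38, -0.398, -0.1, -0.08, 0, 8.3, 0.38, -0.398, -0.1, -0.08, 0, 8.3, 0.38, -0.398, -0.1, -0.08, 0, 8.3, 0.38, -0.398, -0.1, -0.08, 0, 8.3, 0.38, -0.398, -0.1, -0.08, 0, 8.3, 0.38, -0.398, -0.1, -0.08, 0, 8.3, 0.38, -0.398, -0.1, -0.08, 0, 8.3, 0.38, -0.398, -0.1, -0.08, 0, 8.3, 0.38, -0.398, -0.1, -0.08, 0, 8.3, 0.38, -0.398, -0.1, -0.08, 0, 8.3, 0.38, -0.398, -0.1, -0.08, 0, 8.3, 0.38, -0.398, -0.1, -0.08, 0, 8.3, 0.38, -0.398, -0.1, -0.08, 0, 8.3, 0.38, -0.398, -0.1, -0.08, 0, 8.3, 0.38, -0.398, -0.1, -0.08, 0, 8.3, 0.38, -0.398, -0.1, -0.08, 0, 8.3, 0.38, -0.398, -0.1, -0.08, 0, 8.3])

```text
clock: 1.65
tool_pos: [0.4396, -0.1206, 0.504]
ee_rot: [0.996, 0.087, -0.0, -0.0]
force: [0.2, -1.1, -0.2]
width: 0.0853
```

```bash
python3 - <<'E'
from h import *
pose();C,f=snap("wrist","w1");pose()
E
```

```text
t 1.65 grasp [ 0.4395 -0.1205  0.3493] yaw y -80.07 tilt [-0.0008  0.0004] q [-0.52 -0.3   1.91 -0.    1.53  0.88] F [ 0.2 -1.1 -0.2] w 0.0853
t 1.7 grasp [ 0.4395 -0.1207  0.3493] yaw y -80.09 tilt [-0.0007  0.0004] q [-0.52 -0.3   1.91  0.    1.53  0.88] F [-0.2  0.3  0.4] w 0.0852
```

View pics/w1.png

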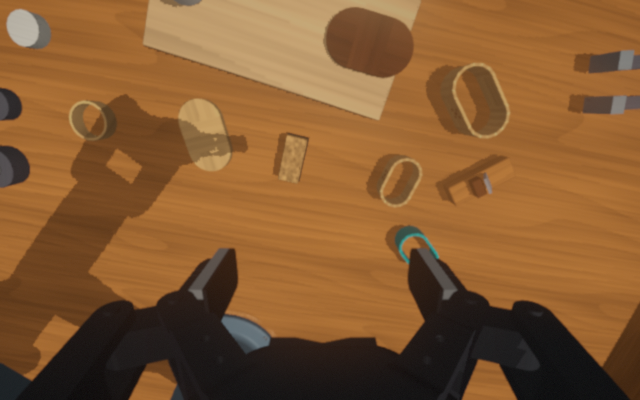

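The wrist view from above shows:
- Board front edge from (143,46) to (380,118), with the plate at (369,41).
- Large hoop at (480,100), small hoop at (400,181), block at (292,158), lid at (205,135).
- Plane at (480,182) and the turquoise decoy at (415,240).

I'll take one more view further forward to get the whole board.

Request:
drive_tool(series=[0.04, 0, 0, 0, 0, 0, 0.08, 0, 0, 0, 0, 0, 0.12, 0.015, 0, 0, 0, 0, 0.15, 0.02, 0, 0, 0, 0, 0.17, 0.02, 0, 0, 0, 0, 0.17, 0.02, 0, 0, 0, 0, 0.17, 0.02, 0, 0, 0, 0])

```text
clock: 2.28
tool_pos: [0.611, -0.1122, 0.5027]
ee_rot: [0.996, 0.086, -0.001, -0.001]
force: [-0.9, 0.2, -0.1]
width: 0.0855
```

```bash
python3 - <<'E'
from h import *
pose();C,f=snap("wrist","w2");pose()
import pickle;pickle.dump(C,open("pics/w2.pkl","wb"))
E
```

```text
t 2.28 grasp [ 0.6105 -0.1121  0.348 ] yaw y -80.15 tilt [-0.0028  0.001 ] q [-0.36  0.12  1.53 -0.    1.5   1.03] F [-0.9  0.2 -0.1] w 0.0855
t 2.33 grasp [ 0.61   -0.112   0.3485] yaw y -80.16 tilt [-0.0022  0.0007] q [-0.36  0.11  1.53 -0.    1.5   1.03] F [ 0.2 -0.   0.4] w 0.0854
```

View pics/w2.png

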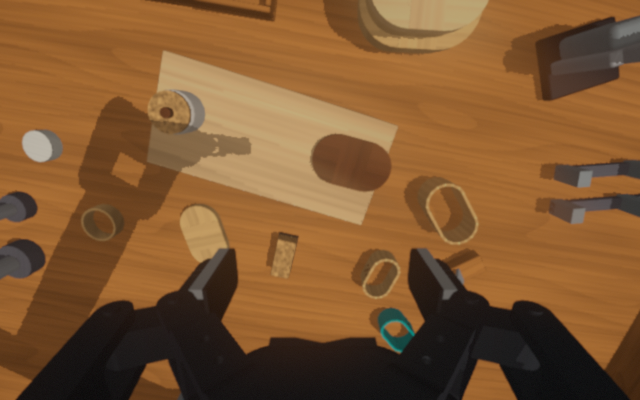

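The whole board is in view: corners at (163,50), (397,125), (362,224) and (148,161), plate centred at (351,162), large hoop at (452,213). Now I'll measure the board and plate.

```bash
python3 - <<'E'
from h import *
import pickle
C=pickle.load(open("pics/w2.pkl","rb"));im=cv2.imread("pics/w2.png")
hsv=cv2.cvtColor(im,cv2.COLOR_BGR2HSV)
for p in [(351,162),(260,120),(250,220),(435,215),(424,190),(180,150),(230,147)]: print(p,hsv[p[1],p[0]])
# board corners refine
c=np.float32([(163,50),(397,125),(362,224),(148,161)])
g=cv2.cvtColor(im,cv2.COLOR_BGR2GRAY)
cc=cv2.cornerSubPix(g,c.reshape(-1,1,2).copy(),(5,5),(-1,-1),(3,50,.01))[:,0];print(cc)
for q in(c,cc):
    w=cast(C,q,.018)[:,:2];print(w.round(4),[round(float(np.linalg.norm(w[i]-w[(i+1)%4])),4) for i in range(4)],"ctr",w.mean(0))
    L=(w[0]-w[1])+(w[3]-w[2]);print("len dir",np.degrees(np.arctan2(L[1],L[0])))
m=((hsv[...,2]<105)).astype(np.uint8);m[:, :300]=0;m[:,400:]=0;m[:120]=0;m[200:]=0
m=cv2.morphologyEx(m,cv2.MORPH_OPEN,np.ones((3,3)))
k=max(cv2.findContours(m,0,1)[0],key=cv2.contourArea);print(cv2.contourArea(k),cv2.boundingRect(k))
w=(cast(C,k[:,0],.026)[:,:2]*1e4).astype(np.float32)
print("plate rect",[ (np.array(v)/1e4 if i<2 else v) for i,v in enumerate(cv2.minAreaRect(w))])
M=cv2.moments(w.reshape(-1,1,2));print("ctr",M['m10']/M['m00']/1e4,M['m01']/M['m00']/1e4,"ang",np.degrees(.5*np.arctan2(2*M['mu11'],M['mu20']-M['mu02'])))
v=im.copy();cv2.drawContours(v,[k],-1,(0,255,0),1);cv2.imwrite("pics/p1.png",cv2.resize(v[20:250,130:480],None,fx=2,fy=2))
E
```

```text
(351, 162) [ 12 163 108]
(260, 120) [ 17 108 194]
(250, 220) [ 15 174 160]
(435, 215) [ 14 176 154]
(424, 190) [ 15 151 113]
(180, 150) [ 16 122 132]
(230, 147) [ 16 120 136]
[[163.13374  49.82876]
 [397.5428  125.97356]
 [360.37976 224.54585]
 [145.68825 164.24474]]
[[ 0.7263  0.1388]
 [ 0.6795 -0.2136]
 [ 0.5136 -0.1947]
 [ 0.5608  0.1591]] [0.3555, 0.1669, 0.3569, 0.1668] ctr [ 0.6200484  -0.02760302]
len dir 82.4209641422719
[[ 0.7266  0.1386]
 [ 0.6782 -0.2147]
 [ 0.5122 -0.1923]
 [ 0.5549  0.1628]] [0.3566, 0.1675, 0.3576, 0.1734] ctr [ 0.61797888 -0.02639427]
len dir 82.67924577603107
405.5 (351, 156, 35, 31)
plate rect [array([ 0.59815864, -0.18160957]), array([0.0560484 , 0.03369572]), 61.84568786621094]
ctr 0.597731142502331 -0.18217347895097408 ang 69.36759250847706
```

View pics/p1.png

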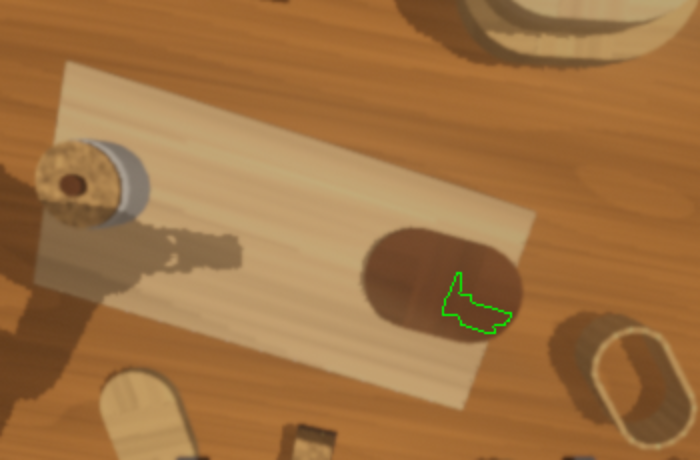

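```bash
cat >> h.py <<'E'
def blob(C,f,seed,lo,hi,z,k=3,hull=False,save=None):
    """mask by HSV range around seed; world fit at height z"""
    hsv=cv2.cvtColor(f,cv2.COLOR_RGB2HSV);m=cv2.inRange(hsv,np.array(lo),np.array(hi))
    m=cv2.morphologyEx(m,cv2.MORPH_OPEN,np.ones((k,k)))
    n,l=cv2.connectedComponents(m)
    m=(l==l[seed[1],seed[0]]).astype(np.uint8) if l[seed[1],seed[0]] else m*0
    cs=cv2.findContours(m,0,1)[0]
    if not cs:print("none");return
    c=max(cs,key=cv2.contourArea)
    if hull:c=cv2.convexHull(c)
    if save:
        v=f[:,:,::-1].copy();cv2.drawContours(v,[c],-1,(0,255,0),1);x,y,w,h=cv2.boundingRect(c)
        cv2.imwrite(f"pics/{save}.png",cv2.resize(v[max(0,y-25):y+h+25,max(0,x-25):x+w+25],None,fx=3,fy=3))
    fit(C,c[:,0],z);return c[:,0]
def fit(C,c,z):
    w=(cast(C,c,z)[:,:2]*1e4).astype(np.float32)
    r=cv2.minAreaRect(w);M=cv2.moments(w.reshape(-1,1,2))
    b=cv2.boxPoints(r)/1e4;e=max((b[1]-b[0]),(b[2]-b[1]),key=np.linalg.norm)
    print("rect ctr",np.round(np.array(r[0])/1e4,4),"size",np.round(np.array(r[1])/1e4,4),"long dir",round(np.degrees(np.arctan2(e[1],e[0]))%180,1),
     "| mom ctr",round(M['m10']/M['m00']/1e4,4),round(M['m01']/M['m00']/1e4,4),"dir",round(np.degrees(.5*np.arctan2(2*M['mu11'],M['mu20']-M['mu02']))%180,1))
E
python3 - <<'E'
from h import *
import pickle
C=pickle.load(open("pics/w2.pkl","rb"));f=cv2.imread("pics/w2.png")[:,:,::-1].copy()
blob(C,f,(351,162),(0,125,40),(14,255,135),.026,save="p2")
for n,s in(("scene",(249,228)),("side",(286,165))):
    g=cv2.imread(f"pics/{n}0.png")[:,:,::-1].copy()
    print(cv2.cvtColor(g,cv2.COLOR_RGB2HSV)[s[1],s[0]]);blob(cam(n),g,s,(0,100,20),(14,255,115),.026,save="p2"+n)
E
python3 -c "
import cv2,numpy as np
a=[cv2.imread('pics/p2%s.png'%s) for s in('','scene','side')]
H=max(x.shape[0] for x in a);a=[cv2.copyMakeBorder(x,0,H-x.shape[0],0,5,0) for x in a];o=np.hstack(a);o=cv2.resize(o,None,fx=min(1,800/o.shape[1]),fy=min(1,800/o.shape[1]));cv2.imwrite('pics/p2all.png',o)"
```

```text
rect ctr [ 0.6121 -0.1563] size [0.1222 0.076 ] long dir 84.4 | mom ctr 0.612 -0.1563 dir 84.1
[ 11 153 102]
rect ctr [ 0.6098 -0.1564] size [0.1205 0.0754] long dir 84.1 | mom ctr 0.6095 -0.1564 dir 82.8
[ 10 150 112]
rect ctr [ 0.6094 -0.175 ] size [0.0727 0.0629] long dir 2.7 | mom ctr 0.6047 -0.1739 dir 14.7
```

View pics/p2all.png

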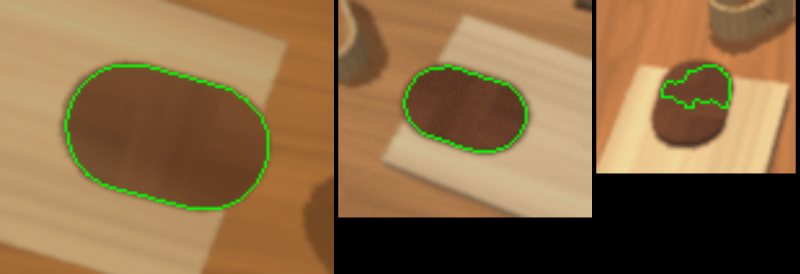

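The plate outline is clean in the wrist and scene views, at about (0.611,-0.156) with direction 84°. The side mask only caught part of it, so I'm ignoring that one. Next is the large hoop.

```bash
python3 - <<'E'
from h import *
import pickle
C=pickle.load(open("pics/w2.pkl","rb"));
fit(C,np.array([(438,182),(465,242),(425,195),(475,222),(447,184),(427,187),(473,238),(475,232)]),.045)
go((.558-.015,-.325),.20,19)
E
```

```text
rect ctr [ 0.5692 -0.3251] size [0.1186 0.035 ] long dir 52.6 | mom ctr 0.5863 -0.3242 dir 56.9
shift [-0.1024  0.1984  0.1485] turn [3.000e-02 1.400e-01 8.084e+01] rows~ 6.430120558139877 11.290404110839035
```

```bash
python3 - <<'E'
from h import *
import pickle
C=pickle.load(open("pics/w2.pkl","rb"));
w=cast(C,[(438,183),(464,243),(380,259),(380,297)],.045);print(w,np.degrees(np.arctan2(*(w[0]-w[1])[[1,0]])))
go((.56,-.325),.16,-65)
go((.56,-.325),.16,-70)
E
```

```text
[[ 0.60796174 -0.28808132  0.045     ]
 [ 0.51917098 -0.35806396  0.045     ]
 [ 0.46880471 -0.23075443  0.045     ]
 [ 0.3978495  -0.24741526  0.045     ]] 38.24428748201134
shift [-0.0856  0.2014  0.1884] turn [ -0.08   0.11 -15.16] rows~ 6.924373379135995 2.1175086235319256
shift [-0.0856  0.2014  0.1884] turn [ -0.07   0.11 -10.16] rows~ 6.924373379135995 1.4192239240629767
```

Request:
drive_tool(series=[-0.015, 0.03, 0.03, 0, 0, -6, -0.03, 0.06, 0.055, 0, 0.1, -12, -0.045, 0.09, 0.085, 0, 0.1, -18, -0.06, 0.125, 0.115, 0, 0.1, -24, -0.075, 0.16, 0.15, 0, 0.1, -28, -0.0856, 0.19, 0.175, 0, 0.1, -28, -0.0856, 0.2014, 0.188, 0, 0.1, -28, -0.0856, 0.2014, 0.188, 0, 0.1, -28, -0.0856, 0.2014, 0.188, 0, 0.1, -28])

```text
clock: 3.08
tool_pos: [0.558, -0.3264, 0.3132]
ee_rot: [0.947, 0.322, -0.001, -0.003]
force: [0.4, 0.4, 0.6]
width: 0.0852
```

```bash
python3 - <<'E'
from h import *
pose();C,f=snap("wrist","w3");pose()
import pickle;pickle.dump(C,open("pics/w3.pkl","wb"))
E
```

```text
t 3.08 grasp [ 0.5574 -0.3258  0.1585] yaw y -52.38 tilt [-0.0038  0.0043] q [-0.7   0.33  1.63  0.    1.19  0.21] F [0.4 0.4 0.6] w 0.0852
t 3.13 grasp [ 0.5588 -0.3253  0.1605] yaw y -52.27 tilt [-0.001   0.0021] q [-0.7   0.33  1.63  0.    1.19  0.21] F [-0.5  0.4  0.9] w 0.0851
```

View pics/w3.png

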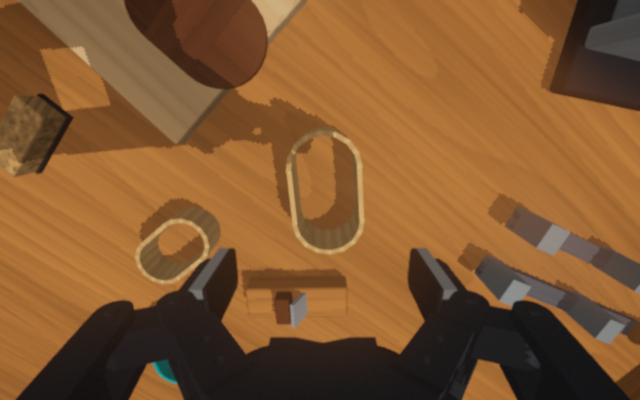

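The large hoop's rim runs from (320,130) to (328,253) and from x=287 to x=363. The plane sits at (297,300), between the open fingers' side of the view, so I need to check finger clearance there.

```bash
python3 - <<'E'
from h import *
import pickle
C=pickle.load(open("pics/w3.pkl","rb"));f=cv2.imread("pics/w3.png")[:,:,::-1].copy()
hsv=cv2.cvtColor(f,cv2.COLOR_RGB2HSV)
for v in (190,):
  print(hsv[v,280:372:2].tolist())
for u in(325,): print(hsv[240:262:2,u].tolist(),hsv[122:140:2,u].tolist())
E
```

```text
[[14, 177, 117], [14, 181, 117], [14, 177, 117], [14, 176, 120], [16, 144, 167], [18, 122, 207], [18, 124, 199], [17, 139, 136], [16, 142, 122], [16, 145, 134], [15, 171, 173], [15, 173, 177], [15, 172, 176], [15, 171, 176], [15, 172, 178], [15, 172, 175], [14, 172, 166], [15, 173, 161], [14, 173, 162], [15, 175, 163], [15, 174, 166], [15, 173, 168], [15, 173, 171], [15, 172, 172], [15, 173, 171], [15, 174, 171], [15, 173, 170], [15, 174, 163], [14, 175, 127], [14, 175, 124], [14, 175, 127], [14, 173, 128], [14, 173, 128], [14, 172, 129], [15, 174, 129], [14, 175, 130], [15, 172, 129], [15, 152, 124], [15, 152, 124], [18, 132, 185], [18, 124, 203], [17, 133, 197], [15, 169, 178], [15, 170, 178], [15, 170, 178], [15, 171, 177]]
[[16, 143, 118], [16, 142, 115], [16, 142, 113], [16, 143, 114], [16, 141, 125], [17, 129, 184], [17, 128, 195], [15, 156, 176], [15, 175, 163], [15, 173, 164], [15, 172, 166]] [[15, 176, 146], [14, 175, 131], [14, 173, 130], [15, 152, 121], [16, 144, 126], [16, 139, 138], [16, 142, 140], [15, 164, 165], [15, 173, 175]]
```

```bash
cat >> h.py <<'E'
def woodmask(f,smax=160,k=2):
    hsv=cv2.cvtColor(f,cv2.COLOR_RGB2HSV);m=cv2.inRange(hsv,np.array((0,60,60)),np.array((30,smax,255)))
    return cv2.morphologyEx(m,cv2.MORPH_OPEN,np.ones((k,k)))
def hoopfit(C,f,roi,z,L,W,save=None,smax=160,dr0=None):
    """hull of pale wood in roi; keep hull points on the side away from the camera nadir and fit a stadium by least squares"""
    from scipy.optimize import least_squares
    x0,y0,x1,y1=roi;m=woodmask(f,smax);mm=m*0;mm[y0:y1,x0:x1]=m[y0:y1,x0:x1]
    n,l,st,_=cv2.connectedComponentsWithStats(mm);i=1+np.argmax(st[1:,4]);mm=(l==i).astype(np.uint8)
    c=cv2.convexHull(max(cv2.findContours(mm,0,1)[0],key=cv2.contourArea))
    d=np.zeros_like(mm);cv2.drawContours(d,[c],-1,1,-1)
    e=max(cv2.findContours(d,0,1)[0],key=cv2.contourArea)[:,0].astype(float)
    cen=e.mean(0);e+= .5*(e-cen)/np.linalg.norm(e-cen,axis=1)[:,None]
    w=cast(C,e,z)[:,:2];nad=C[2][:2,3]
    wc=w.mean(0);u=(w-wc)/np.linalg.norm(w-wc,axis=1)[:,None]
    keep=np.einsum('ij,ij->i',w-nad,u)>0   # outward normals facing away from camera: rim is the outline
    cov=np.cov((w-wc).T);ev=np.linalg.eigh(cov)[1][:,-1];a0=np.arctan2(ev[1],ev[0]) if dr0 is None else np.radians(dr0)
    def res(p,w=w[keep]):
        q=w-p[:2];ca,sa=np.cos(p[2]),np.sin(p[2]);X=q[:,0]*ca+q[:,1]*sa;Y=-q[:,0]*sa+q[:,1]*ca
        X=np.sign(X)*np.maximum(np.abs(X)-(L-W)/2,0)
        return np.hypot(X,Y)-W/2
    r=least_squares(res,[wc[0],wc[1],a0],loss='soft_l1',f_scale=.001,x_scale=[.01,.01,.1])
    print("stadium ctr",r.x[:2].round(4),"dir",round(np.degrees(r.x[2])%180,1),"rms mm",round(1e3*np.sqrt(np.mean(res(r.x)**2)),2),"kept",keep.sum(),len(keep))
    if save:
        v=f[:,:,::-1].copy()
        for p,k in zip(e,keep):cv2.circle(v,tuple(int(t) for t in p),0,(0,255,0) if k else (0,0,255),-1)
        cv2.imwrite(f"pics/{save}.png",cv2.resize(v[y0:y1,x0:x1],None,fx=3,fy=3))
    return r.x
E
python3 - <<'E'
from h import *
import pickle
C=pickle.load(open("pics/w3.pkl","rb"));f=cv2.imread("pics/w3.png")[:,:,::-1].copy()
p=hoopfit(C,f,(270,120,380,262),.045,.108,.062,"p3")
hoopfit(C,f,(125,190,225,285),.034,.080,.050,"p3b")
go(p[:2],.10,np.degrees(p[2])-90)
E
```

```text
stadium ctr [ 0.5616 -0.327 ] dir 43.2 rms mm 0.94 kept 203 314
stadium ctr [ 0.4247 -0.2471] dir 160.0 rms mm 1.14 kept 111 214
shift [0.0012 0.0029 0.0605] turn [-0.13 -0.03 -5.51] rows~ 1.4525446870318073 0.7700856433280143
```

View pics/p3.png

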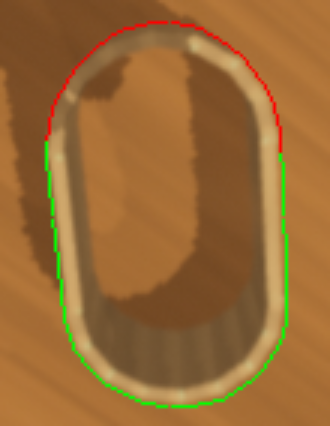

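Request:
drive_tool(series=[0.001, 0.003, 0.02, 0, 0, -5.5, 0.001, 0.003, 0.05, 0, 0, -5.5, 0.001, 0.003, 0.06, 0, 0, -5.5, 0.001, 0.003, 0.06, 0, 0, -5.5, 0.001, 0.003, 0.06, 0, 0, -5.5])

```text
clock: 3.55
tool_pos: [0.5618, -0.3267, 0.2564]
ee_rot: [0.93, 0.369, 0.0, -0.001]
force: [0.2, -0.8, 1.1]
width: 0.0853
```

```bash
python3 - <<'E'
from h import *
pose();C,f=snap("wrist","w4")
p=hoopfit(C,f,(250,90,400,300),.045,.108,.062,"p4")
go(p[:2],.030,np.degrees(p[2])-90)
E
```

```text
t 3.55 grasp [ 0.5618 -0.3265  0.1017] yaw y -46.74 tilt [-0.0004  0.0016] q [-0.7   0.41  1.64  0.    1.09  0.11] F [ 0.2 -0.8  1.1] w 0.0853
stadium ctr [ 0.562 -0.327] dir 42.1 rms mm 0.66 kept 246 396
shift [-0.0001 -0.0002  0.0726] turn [ 0.04 -0.06  1.14] rows~ 1.7420312993291853 0.1595471701910744
```

View pics/p4.png

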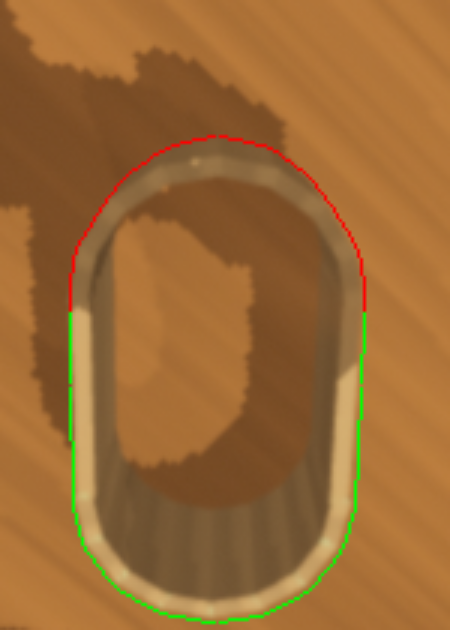

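The hoop fit is confirmed at (0.562,-0.327), 42°. Descending to grip it.

Request:
drive_tool(series=[0, 0, 0.03, 0, 0, 1, 0, 0, 0.06, 0, 0, 1, 0, 0, 0.0726, 0, 0, 1, 0, 0, 0.0726, 0, 0, 1, 0, 0, 0.0726, 0, 0, 1])

```text
clock: 4.02
tool_pos: [0.5626, -0.3272, 0.1857]
ee_rot: [0.933, 0.361, 0.001, 0.0]
force: [-0.5, -0.8, 0.3]
width: 0.0853
```

Request:
drive_tool(series=[0, 0, 0, 0, 0, 0, 0, 0, 0, 0, 0, 0, 0, 0, 0, 0, 0, 0, 0, 0, 0, 0, 0, 0, 0, 0, 0, 0, 0, 0, 0, 0, 0, 0, 0, 0], claw=1, newtons=25)

```text
clock: 4.52
tool_pos: [0.5636, -0.328, 0.1885]
ee_rot: [0.933, 0.361, 0.002, 0.002]
force: [0.0, -0.2, 7.3]
width: 0.0614
```

```bash
python3 - <<'E'
from h import *
pose();go((.562,-.327),.13,-47)
E
```

```text
t 4.52 grasp [ 0.5644 -0.3285  0.0338] yaw y -47.73 tilt [ 0.0052 -0.003 ] q [-0.7   0.51  1.65  0.    0.98  0.13] F [ 0.  -0.2  7.3] w 0.0614
shift [-0.0003 -0.0013 -0.0962] turn [ 0.33 -0.1  -0.73] rows~ 2.3077562494010704 0.11250608102046313
```

Request:
drive_tool(series=[0, 0, -0.02, 0, 0, 0, 0, 0, -0.05, 0.3, 0, 0, 0, 0, -0.08, 0.3, 0, 0, 0, 0, -0.085, 0.3, 0, 0, 0, 0, -0.085, 0.3, 0, 0])

```text
clock: 4.93
tool_pos: [0.564, -0.3285, 0.2773]
ee_rot: [0.933, 0.361, 0.003, 0.003]
force: [-0.1, -0.2, -0.1]
width: 0.0614
```

```bash
python3 - <<'E'
from h import *
pose();C,f=snap("wrist","w5");go((.611,-.1563),.12,-5.8)
E
```

```text
t 4.93 grasp [ 0.5651 -0.329   0.1226] yaw y -47.73 tilt [ 0.0069 -0.0035] q [-0.7   0.38  1.63  0.    1.12  0.13] F [-0.1 -0.2 -0.1] w 0.0614
shift [ 0.1507 -0.0949 -0.    ] turn [  0.19  -0.06 -41.93] rows~ 4.271570954638381 5.856253771797276
```

View pics/w5.png

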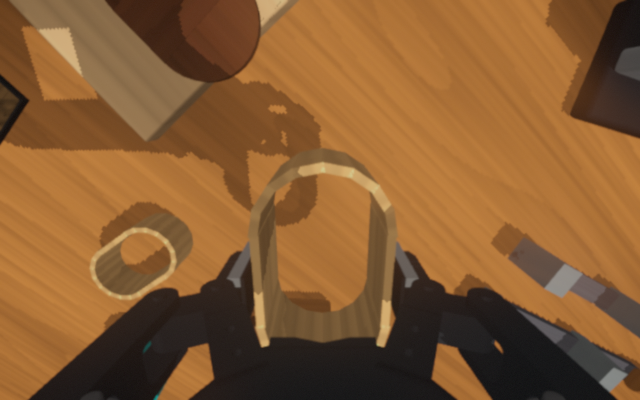

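```bash
python3 - <<'E'
from h import *
s=read_state();C=cam("wrist",s);Rc=R.from_quat(s["ee_rot"]);
w=cast(C,[(325,162),(325,172),(258,210),(250,230),(253,340),(396,230),(394,340)],.134);print((Rc.inv().apply(w-s["tool_pos"])).round(4))
f=cv2.imread("pics/w5.png");cv2.imwrite("pics/p5.png",cv2.resize(f[140:360,230:420],None,fx=2.7,fy=2.7))
E
```

```text
[[ 0.0562  0.0021  0.1408]
 [ 0.0524  0.0021  0.1407]
 [ 0.0372 -0.0243  0.1406]
 [ 0.0287 -0.0281  0.1406]
 [-0.0261 -0.031   0.1405]
 [ 0.0285  0.0307  0.1408]
 [-0.0264  0.0339  0.1407]]
```

View pics/p5.png

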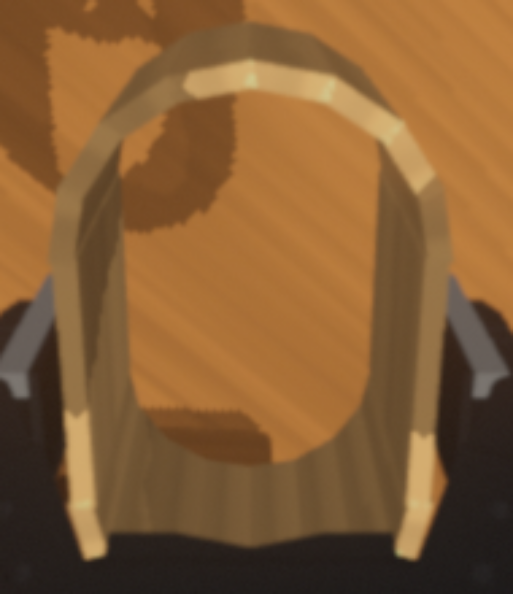

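The hoop is held squarely, with its front rim apex at (323,163), so its centre sits about 1.5 mm ahead of the grasp along tool x. Moving over the plate.

Request:
drive_tool(series=[0.02, -0.01, 0, 0, 0, -6, 0.05, -0.03, 0, 0, 0, -13, 0.08, -0.05, 0, 0.2, 0, -20, 0.11, -0.07, 0, 0.2, 0, -27, 0.135, -0.085, 0, 0.2, 0, -34, 0.15, -0.096, 0, 0.2, 0, -40, 0.15, -0.096, 0, 0.2, 0, -42, 0.15, -0.096, 0, 0.2, 0, -42, 0.15, -0.096, 0, 0.2, 0, -42])

```text
clock: 5.73
tool_pos: [0.6092, -0.1557, 0.2728]
ee_rot: [0.742, 0.671, -0.0, -0.002]
force: [0.4, 0.3, -1.0]
width: 0.0618
```

```bash
python3 - <<'E'
from h import *
pose();C,f=snap("wrist","w6");go((.611,-.1575),.0605,-5.8)
E
```

```text
t 5.73 grasp [ 0.6088 -0.1553  0.1181] yaw y -5.78 tilt [-0.0026  0.0021] q [-0.43  0.34  1.7   0.    1.11 -0.33] F [ 0.4  0.3 -1. ] w 0.0618
shift [-0.0012  0.002   0.058 ] turn [-0.12 -0.1  -0.01] rows~ 1.3921251686713563 0.021331470768970632
```

View pics/w6.png

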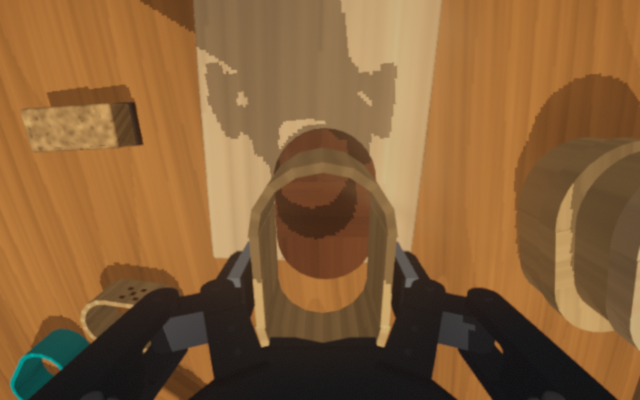

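```bash
python3 - <<'E'
from h import *
s=read_state();C=cam("wrist",s);Rc=R.from_quat(s["ee_rot"])
f=cv2.imread("pics/w6.png")
hsv=cv2.cvtColor(f,cv2.COLOR_BGR2HSV)
for v in(150,165): print(v,hsv[v,266:280,2],hsv[v,368:384,2], hsv[v,266:280,1],hsv[v,368:384,1])
print(hsv[122:134,322,2],hsv[122:134,322,1])
w=cast(C,[(322,127),(275,165),(375,165)],.026);print(w.round(4))
a=np.radians(84.2);d=np.array([np.cos(a),np.sin(a)]);n=np.array([d[1],-d[0]])
q=w[:,:2]-np.array([.611,-.1563]);print((q@d).round(4),(q@n).round(4))
E
```

```text
150 [140 140 139 140 140 140 140 140 139 140 140 141 142 144] [147 169 194 200 201 200 201 201 202 203 204 204 203 204 203 203] [117 118 117 120 118 118 118 120 119 118 118 118 117 119] [118 115 108 106 108 106 107 105 105 106 106 105 104 103 102 100]
165 [192 190 182 154 140 139 139 139 134 114  90  81  80  86] [122 122 122 124 129 147 179 199 204 205 205 205 205 205 205 205] [109 109 111 116 120 119 119 119 120 127 142 148 150 148] [161 161 159 158 154 139 120 108 105 104 103 103 102 101 100  97]
[202 192 164 151 149 139 117 109 109 110 110 110] [ 98 102 110 115 118 121 133 157 159 160 160 162]
[[ 0.6164 -0.0947  0.026 ]
 [ 0.5788 -0.1185  0.026 ]
 [ 0.6527 -0.1262  0.026 ]]
[0.0618 0.0344 0.0342] [-0.0009 -0.0359  0.0384]
```

Request:
drive_tool(series=[-0.001, 0.002, 0.015, -0.1, -0.1, 0, -0.001, 0.002, 0.035, -0.1, -0.1, 0, -0.001, 0.002, 0.05, -0.1, -0.1, 0, -0.001, 0.002, 0.055, -0.1, -0.1, 0, -0.001, 0.002, 0.058, -0.1, -0.1, 0, -0.001, 0.002, 0.058, -0.1, -0.1, 0, -0.001, 0.002, 0.058, -0.1, -0.1, 0])

```text
clock: 6.37
tool_pos: [0.6111, -0.1577, 0.2153]
ee_rot: [0.742, 0.67, -0.0, 0.0]
force: [0.6, -0.1, -1.5]
width: 0.0615
```

```bash
python3 - <<'E'
from h import *
pose();go((.611,-.1575),.0605,-5.8)
E
```

```text
t 6.37 grasp [ 0.6111 -0.1577  0.0606] yaw y -5.86 tilt [-0.     -0.0002] q [-0.43  0.43  1.7  -0.    1.01 -0.33] F [ 0.6 -0.1 -1.5] w 0.0615
shift [ 0.0001 -0.0001  0.0001] turn [-0.    0.01 -0.06] rows~ 0.00521568874199195 0.00830386633795979
```

Request:
drive_tool(series=[0, 0, 0.001, 0, 0, 0, 0, 0, 0.0015, 0, 0, 0, 0, 0, 0.0015, 0, 0, 0])

```text
clock: 6.62
tool_pos: [0.6113, -0.158, 0.2144]
ee_rot: [0.742, 0.67, 0.0, 0.001]
force: [-1.0, -1.5, 2.5]
width: 0.0617
```

Request:
drive_tool(series=[0, 0, 0, 0, 0, 0, 0, 0, 0, 0, 0, 0, 0, 0, 0, 0, 0, 0, 0, 0, 0, 0, 0, 0, 0, 0, 0, 0, 0, 0], claw=0)

```text
clock: 7.03
tool_pos: [0.6113, -0.1579, 0.2143]
ee_rot: [0.742, 0.67, -0.0, 0.0]
force: [0.3, -0.2, -0.1]
width: 0.0854
```

Request:
drive_tool(series=[0, 0, -0.02, 0, 0, 0, 0, 0, -0.06, 0, 0, 0, 0, 0, -0.1, 0, 0, 0, 0, 0, -0.12, 0, 0, 0, 0, 0, -0.12, 0, 0, 0, 0, 0, -0.12, 0, 0, 0])

```text
clock: 7.53
tool_pos: [0.6115, -0.1579, 0.336]
ee_rot: [0.742, 0.67, 0.001, 0.002]
force: [0.4, -0.8, -0.2]
width: 0.0851
```

```bash
python3 - <<'E'
from h import *
pose();C,f=snap("wrist","w7");g=snap("scene","s7")
go((.44,.068),.16,-10)
E
```

```text
t 7.53 grasp [ 0.6121 -0.1582  0.1813] yaw y -5.87 tilt [ 0.0036 -0.0021] q [-0.43  0.27  1.66 -0.    1.21 -0.33] F [ 0.4 -0.8 -0.2] w 0.0851
shift [ 0.2069 -0.1928  0.0183] turn [-0.12 -0.01  4.13] rows~ 6.795715115053259 0.5772788430840126
```

View pics/w7.png

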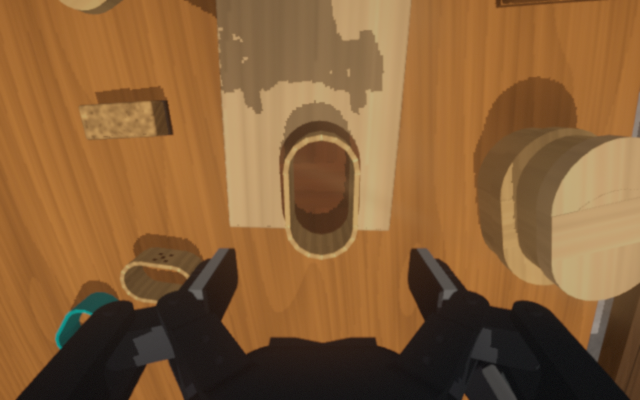

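```bash
python3 - <<'E'
from h import *
a=cv2.imread("pics/w7.png")[90:270,250:400];b=cv2.imread("pics/s7.png")[180:265,200:300]
a=cv2.resize(a,None,fx=2.6,fy=2.6);b=cv2.resize(b,None,fx=4,fy=4,interpolation=cv2.INTER_CUBIC)
h=max(a.shape[0],b.shape[0]);p=lambda x:cv2.copyMakeBorder(x,0,h-x.shape[0],0,4,0)
cv2.imwrite("pics/p7.png",np.hstack([p(a),p(b)]))
E
```

```text
(no output)
```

View pics/p7.png

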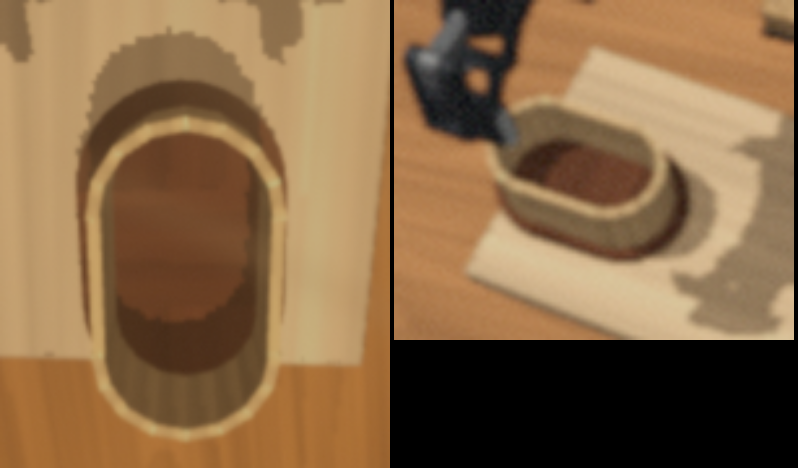

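```bash
python3 - <<'E'
from h import *
s=read_state();C=cam("wrist",s);cr=lambda x,y:(250+x/2.6,90+y/2.6)
a=np.radians(84.2);d=np.array([np.cos(a),np.sin(a)]);n=np.array([d[1],-d[0]])
def rel(p,z):
    q=cast(C,p,z)[:,:2]-np.array([.611,-.1563]);return np.c_[q@d,q@n].round(4)
print("plate L/R",rel([cr(78,200),cr(286,200),cr(84,330),cr(283,310)],.026).tolist(),"far end",rel([cr(183,80)],.026))
print("rim L/R",rel([cr(87,200),cr(287,200),cr(91,340),cr(282,340)],.071).tolist(),"ends",rel([cr(183,116),cr(185,438)],.071).tolist())
E
```

```text
plate L/R [[0.0199, -0.0395], [0.0196, 0.0364], [-0.0308, -0.0395], [-0.0229, 0.0367]] far end [[ 0.0623 -0.001 ]]
rim L/R [[0.0286, -0.0301], [0.0284, 0.031], [-0.0172, -0.0307], [-0.0174, 0.0309]] ends [[0.0537, -0.0006], [-0.0526, -0.0005]]
```

```bash
python3 - <<'E'
from h import *
b=cv2.imread("pics/s7.png")[195:255,215:280]
cv2.imwrite("pics/p8.png",cv2.resize(b,None,fx=10,fy=10,interpolation=cv2.INTER_CUBIC))
E
```

```text
(no output)
```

View pics/p8.png

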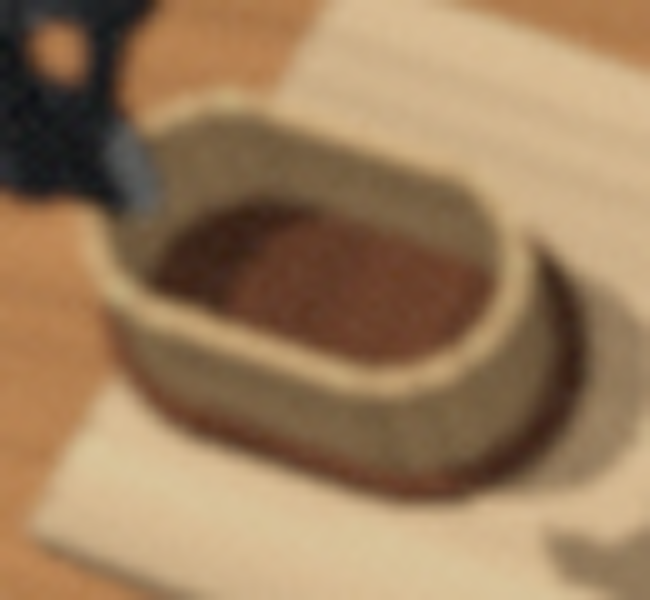

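```bash
python3 - <<'E'
from h import *
C=cam("scene");im=cv2.imread("pics/s7.png");hsv=cv2.cvtColor(im,cv2.COLOR_BGR2HSV)
for c in (240,245,250): print(c,hsv[220:250,c,2].tolist())
a=np.radians(84.2);d=np.array([np.cos(a),np.sin(a)]);n=np.array([d[1],-d[0]])
def rel(p,z):
    q=cast(C,p,z)[:,:2]-np.array([.611,-.1563]);return np.c_[q@d,q@n].round(4).tolist()
# expected edges pixel rows
for c in(.0,):
  for nm,o,z in(("platebot",.039,.018),("platetop",.039,.026),("hoopbot",.031,.026),("rimouter",.031,.071),("riminner",.027,.071),("rimback",-.031,.071)):
    X=np.array([.611,-.1563])+d*c+n*o;print(nm,proj(C,[[*X,z]]).round(1).tolist())
E
```

```text
240 [74, 87, 97, 101, 103, 104, 102, 119, 164, 188, 182, 143, 120, 117, 121, 124, 120, 107, 101, 93, 122, 176, 208, 216, 216, 216, 216, 214, 216, 217]
245 [98, 98, 101, 98, 100, 95, 96, 95, 104, 130, 175, 190, 171, 134, 119, 117, 121, 124, 123, 114, 107, 103, 141, 193, 213, 216, 216, 217, 216, 218]
250 [98, 100, 101, 105, 105, 104, 106, 111, 107, 108, 113, 149, 180, 180, 148, 123, 116, 120, 122, 122, 118, 114, 108, 111, 159, 201, 215, 216, 216, 215]
platebot [[242.9, 243.1]]
platetop [[242.2, 241.8]]
hoopbot [[243.7, 238.9]]
rimouter [[240.0, 230.8]]
riminner [[240.8, 229.3]]
rimback [[251.6, 208.5]]
```

Both the wrist and scene views put the hoop about 1.8 mm too far in +x relative to the plate. Along its length it is centred. I'll regrip it and shift it by that amount.

```bash
python3 - <<'E'
from h import *
pose();go((.6112,-.158),.06,-5.8)
E
```

```text
t 7.63 grasp [ 0.6103 -0.1575  0.1779] yaw y -5.87 tilt [-0.002   0.0005] q [-0.43  0.27  1.66 -0.    1.21 -0.33] F [-0.   0.8 -0.7] w 0.0855
shift [-0.0004  0.0008  0.1179] turn [-0.12 -0.02 -0.07] rows~ 2.826292525206614 0.018962841092655103
```

Request:
drive_tool(series=[0, 0.001, 0.03, -0.1, 0, 0, 0, 0.001, 0.06, -0.1, 0, 0, 0, 0.001, 0.09, -0.1, 0, 0, 0, 0.001, 0.11, -0.1, 0, 0, 0, 0.001, 0.118, -0.1, 0, 0, 0, 0.001, 0.118, -0.1, 0, 0, 0, 0.001, 0.118, -0.1, 0, 0])

```text
clock: 8.22
tool_pos: [0.6113, -0.1575, 0.214]
ee_rot: [0.742, 0.67, -0.0, -0.001]
force: [0.3, 0.1, 0.8]
width: 0.0854
```

Request:
drive_tool(series=[0, 0, 0, 0, 0, 0, 0, 0, 0, 0, 0, 0, 0, 0, 0, 0, 0, 0, 0, 0, 0, 0, 0, 0, 0, 0, 0, 0, 0, 0, 0, 0, 0, 0, 0, 0], claw=1)

```text
clock: 8.72
tool_pos: [0.6121, -0.1579, 0.2159]
ee_rot: [0.742, 0.67, 0.0, 0.001]
force: [0.5, 0.0, 6.3]
width: 0.0616
```

```bash
python3 - <<'E'
from h import *
pose();go((.6112,-.158),.06,-5.8)
E
```

```text
t 8.72 grasp [ 0.6123 -0.1579  0.0612] yaw y -5.87 tilt [ 0.0014 -0.0004] q [-0.43  0.43  1.7   0.    1.01 -0.33] F [0.5 0.  6.3] w 0.0616
shift [-0.0002 -0.0009  0.0012] turn [ 0.08  0.02 -0.07] rows~ 0.03605639224140135 0.014955689077340559
```

Request:
drive_tool(series=[0, 0, -0.002, 0, 0, 0, 0, -0.0019, -0.002, 0, 0, 0, 0, -0.0019, -0.002, 0, 0, 0, 0, -0.0019, 0, 0, 0, 0, 0, -0.0019, 0.001, 0, 0, 0, 0, -0.0019, 0.001, 0, 0, 0])

```text
clock: 9.22
tool_pos: [0.6103, -0.1577, 0.2159]
ee_rot: [0.742, 0.67, 0.0, 0.0]
force: [-4.2, 1.1, 8.0]
width: 0.0614
```

Request:
drive_tool(series=[0, 0, 0, 0, 0, 0, 0, 0, 0, 0, 0, 0, 0, 0, 0, 0, 0, 0, 0, 0, 0, 0, 0, 0, 0, 0, 0, 0, 0, 0], claw=0)

```text
clock: 9.63
tool_pos: [0.6102, -0.1577, 0.2155]
ee_rot: [0.742, 0.67, 0.0, -0.0]
force: [0.7, -0.2, -0.1]
width: 0.0855
```

Request:
drive_tool(series=[0, 0, -0.02, 0, 0, 0, 0, 0, -0.06, 0, 0, 0, 0, 0, -0.1, 0, 0, 0, 0, 0, -0.12, 0, 0, 0, 0, 0, -0.12, 0, 0, 0, 0, 0, -0.12, 0, 0, 0, 0, 0, -0.12, 0, 0, 0, 0, 0, -0.12, 0, 0, 0])

```text
clock: 10.3
tool_pos: [0.6095, -0.1574, 0.3331]
ee_rot: [0.742, 0.67, -0.001, -0.002]
force: [0.6, 0.6, -0.6]
width: 0.0853
```

```bash
python3 - <<'E'
from h import *
pose();C,f=snap("wrist","w9");snap("scene","s9");pose()
import pickle;pickle.dump(C,open("pics/w9.pkl","wb"))
a=f[90:270,250:400,::-1]
cv2.imwrite("pics/p9.png",cv2.resize(a,None,fx=3,fy=3))
E
```

```text
t 10.3 grasp [ 0.609  -0.1572  0.1784] yaw y -5.87 tilt [-0.0036  0.0017] q [-0.43  0.27  1.67  0.    1.21 -0.33] F [ 0.6  0.6 -0.6] w 0.0853
t 10.4 grasp [ 0.6092 -0.1572  0.1787] yaw y -5.86 tilt [-0.0032  0.0016] q [-0.43  0.27  1.66  0.    1.21 -0.33] F [ 0.1 -0.6  0. ] w 0.085
```

View pics/p9.png

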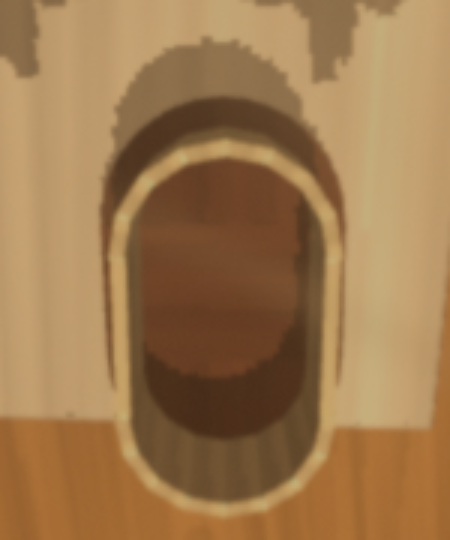

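```bash
python3 - <<'E'
from h import *
import pickle
C=pickle.load(open("pics/w9.pkl","rb"));cr=lambda x,y:(250+x/3,90+y/3)
a=np.radians(84.2);d=np.array([np.cos(a),np.sin(a)]);n=np.array([d[1],-d[0]])
def rel(p,z):
    q=cast(C,p,z)[:,:2]-np.array([.611,-.1563]);return np.c_[q@d,q@n].round(4).tolist()
print("plate",rel([cr(102,230),cr(345,230),cr(107,370),cr(341,370)],.026),rel([cr(224,96)],.026))
print("rim",rel([cr(109,250),cr(343,250),cr(114,390),cr(336,390)],.071),rel([cr(226,138),cr(226,516)],.071))
im=cv2.imread("pics/s9.png");hsv=cv2.cvtColor(im,cv2.COLOR_BGR2HSV)
for c in (240,245,250): print(c,hsv[220:250,c,2].tolist())
pose();go((.43,.068),.16,-10)
E
```

```text
plate [[0.0203, -0.0375], [0.0201, 0.0396], [-0.0269, -0.0377], [-0.027, 0.04]] [[0.0615, 0.0013]]
rim [[0.0235, -0.0296], [0.0233, 0.0328], [-0.0165, -0.0298], [-0.0166, 0.0324]] [[0.0528, 0.0017], [-0.0561, 0.0016]]
240 [74, 88, 96, 101, 98, 101, 108, 140, 180, 189, 167, 130, 119, 119, 126, 122, 116, 105, 96, 96, 121, 177, 208, 216, 216, 217, 216, 216, 217, 215]
245 [100, 96, 100, 99, 98, 98, 98, 98, 115, 155, 187, 186, 154, 124, 116, 117, 126, 122, 117, 110, 105, 101, 141, 191, 213, 217, 216, 217, 217, 216]
250 [99, 99, 100, 105, 107, 107, 108, 108, 108, 108, 123, 163, 182, 164, 132, 117, 117, 123, 124, 120, 119, 112, 103, 112, 158, 202, 214, 217, 217, 217]
t 10.4 grasp [ 0.6092 -0.1572  0.1787] yaw y -5.86 tilt [-0.0032  0.0016] q [-0.43  0.27  1.66  0.    1.21 -0.33] F [ 0.1 -0.6  0. ] w 0.085
shift [ 0.2059 -0.2017  0.0196] turn [-0.19 -0.06  4.14] rows~ 6.929054890692942 0.5783315258642601
```

The hoop and plate now agree to about 0.4 mm across and 1 mm along. Next is the lid.

Request:
drive_tool(series=[0.02, -0.02, 0.003, 0, 0, 1, 0.05, -0.05, 0.007, -0.1, 0, 2, 0.08, -0.08, 0.01, -0.2, 0, 3, 0.11, -0.11, 0.013, -0.2, 0, 4, 0.14, -0.14, 0.016, -0.2, 0, 4, 0.17, -0.17, 0.019, -0.2, 0, 4, 0.195, -0.19, 0.0195, -0.2, 0, 4, 0.206, -0.202, 0.0195, -0.2, 0, 4, 0.206, -0.202, 0.0195, -0.2, 0, 4, 0.206, -0.202, 0.0195, -0.2, 0, 4, 0.206, -0.202, 0.0195, -0.2, 0, 4])

```text
clock: 11.32
tool_pos: [0.4303, 0.0676, 0.3148]
ee_rot: [0.765, 0.644, 0.0, -0.0]
force: [-0.0, -0.0, 0.2]
width: 0.0852
```

```bash
python3 - <<'E'
from h import *
pose();C,f=snap("wrist","w10");pose()
import pickle;pickle.dump(C,open("pics/w10.pkl","wb"))
E
```

```text
t 11.32 grasp [0.4304 0.0677 0.1601] yaw y -9.89 tilt [0.0004 0.0008] q [-0.11 -0.17  2.16  0.    1.15  0.07] F [-0.  -0.   0.2] w 0.0852
t 11.37 grasp [0.4305 0.0675 0.1601] yaw y -9.93 tilt [0.0004 0.0009] q [-0.11 -0.17  2.16  0.    1.15  0.07] F [-0.1 -0.8  0.5] w 0.0854
```

View pics/w10.png

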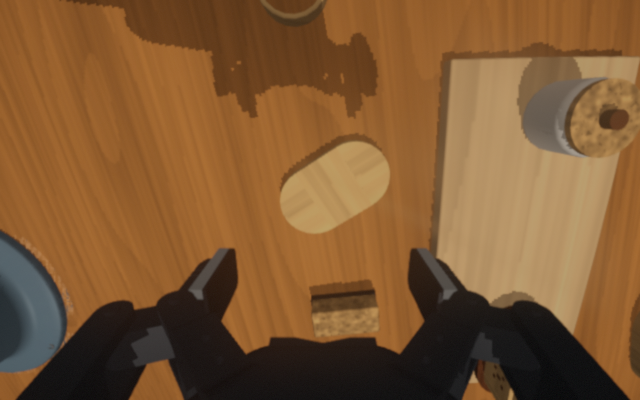

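The lid is at (335,187), long axis tilted. The block is behind it at (345,315), cork up with the dark sole at the bottom.

```bash
python3 - <<'E'
from h import *
import pickle
C=pickle.load(open("pics/w10.pkl","rb"));f=cv2.imread("pics/w10.png")[:,:,::-1].copy()
p=hoopfit(C,f,(260,125,410,250),.014,.112,.066,"p10",smax=150)
go(p[:2],.08,np.degrees(p[2])-90)
E
```

```text
stadium ctr [0.4435 0.0648] dir 22.4 rms mm 0.52 kept 202 275
shift [-0.0003  0.0132  0.0801] turn [-1.000e-02 -6.000e-02  5.767e+01] rows~ 1.9476390216593418 8.054473740203004
```

View pics/p10.png

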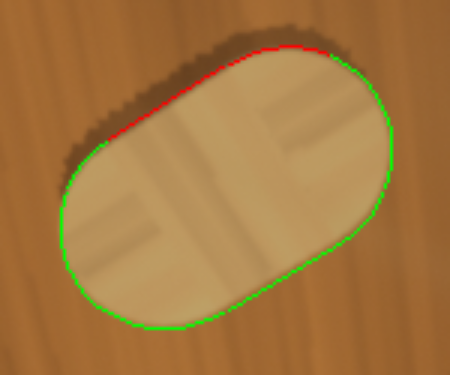

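Request:
drive_tool(series=[0, 0.002, 0.01, 0, 0, 6, 0, 0.004, 0.02, 0, 0, 13, 0, 0.006, 0.03, 0, 0, 20, 0, 0.008, 0.04, 0, 0, 27, 0, 0.01, 0.05, 0, 0, 34, 0, 0.012, 0.06, 0, 0, 41, 0, 0.013, 0.07, 0, 0, 48, 0, 0.013, 0.08, 0, 0, 54, 0, 0.013, 0.08, 0, 0, 57.7, 0, 0.013, 0.08, 0, 0, 57.7, 0, 0.013, 0.08, 0, 0, 57.7])

```text
clock: 12.28
tool_pos: [0.4441, 0.0644, 0.2348]
ee_rot: [0.981, 0.194, 0.0, -0.0]
force: [0.1, -0.2, 0.1]
width: 0.0851
```

```bash
python3 - <<'E'
from h import *
pose();C,f=snap("wrist","w11")
p=hoopfit(C,f,(215,60,440,320),.014,.112,.066,"p11",smax=150)
go(p[:2],.016,np.degrees(p[2])-90)
go((.4435,.0648),.016,22.4-90)
E
```

```text
t 12.28 grasp [0.4441 0.0645 0.0801] yaw y -67.61 tilt [0.0004 0.0008] q [-0.11  0.01  2.17  0.    0.97  1.07] F [ 0.1 -0.2  0.1] w 0.0851
stadium ctr [0.4426 0.0654] dir 22.9 rms mm 0.36 kept 240 382
shift [-0.0011 -0.0013  0.0644] turn [-0.02 -0.07 -0.48] rows~ 1.543982564328398 0.06845520572816491
shift [-0.0005 -0.0004  0.0644] turn [-0.02 -0.07 -0.  ] rows~ 1.5435419813561382 0.010213139104742688
```

View pics/p11.png

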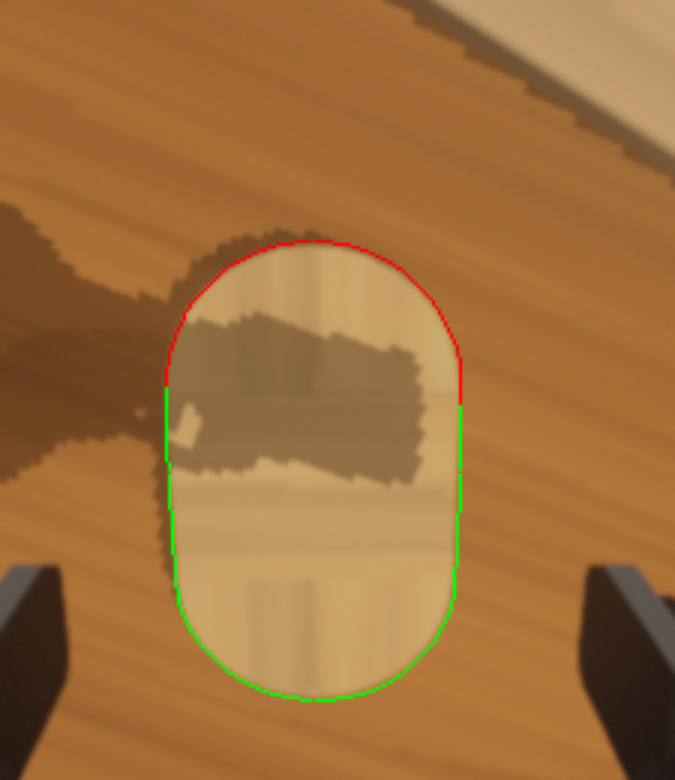

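Request:
drive_tool(series=[-0.001, -0.001, 0.03, 0, 0, -0.3, -0.001, -0.001, 0.05, 0, 0, -0.3, -0.001, -0.001, 0.06, 0, 0, -0.3, -0.001, -0.001, 0.0645, 0, 0, -0.3, -0.001, -0.001, 0.0645, 0, 0, -0.3, -0.001, -0.001, 0.0645, 0, 0, -0.3])

```text
clock: 12.83
tool_pos: [0.4434, 0.065, 0.1713]
ee_rot: [0.98, 0.197, 0.001, -0.0]
force: [-0.4, 1.1, 0.8]
width: 0.0852
```

Request:
drive_tool(series=[0, 0, 0, 0, 0, 0, 0, 0, 0, 0, 0, 0, 0, 0, 0, 0, 0, 0, 0, 0, 0, 0, 0, 0, 0, 0, 0, 0, 0, 0, 0, 0, 0, 0, 0, 0], claw=1, newtons=30)

```text
clock: 13.33
tool_pos: [0.4443, 0.065, 0.1728]
ee_rot: [0.98, 0.197, 0.003, 0.0]
force: [-1.3, -0.9, 6.3]
width: 0.0652
```

```bash
python3 - <<'E'
from h import *
pose()
E
```

```text
t 13.33 grasp [0.4451 0.065  0.0181] yaw y -67.27 tilt [0.0051 0.0002] q [-0.11  0.15  2.17  0.    0.82  1.06] F [-1.3 -0.9  6.3] w 0.0652
```

Request:
drive_tool(series=[0, 0, -0.02, 0, 0, 0, 0, 0, -0.05, 0, 0, 0, 0, 0, -0.09, 0, 0, 0, 0, 0, -0.115, 0, 0, 0, 0, 0, -0.12, 0, 0, 0, 0, 0, -0.12, 0, 0, 0, 0, 0, -0.12, 0, 0, 0])

```text
clock: 13.92
tool_pos: [0.4433, 0.065, 0.2923]
ee_rot: [0.98, 0.197, 0.002, 0.0]
force: [-0.3, -0.3, -0.5]
width: 0.0648
```

```bash
python3 - <<'E'
from h import *
pose();C,f=snap("wrist","w12");s=read_state();Rc=R.from_quat(s["ee_rot"])
zt=s["tool_pos"][2]-pinch_z-.0181+.014
a=f[120:360,200:440,::-1];cv2.imwrite("pics/p12.png",cv2.resize(a,None,fx=2.5,fy=2.5));print(zt)
hsv=cv2.cvtColor(f,cv2.COLOR_RGB2HSV)
for v in (220,240,260):
    print(v,[ (u,int(hsv[v,u,1]),int(hsv[v,u,2])) for u in list(range(235,262,3))+list(range(378,408,3))])
go((.6103,-.1577),.14,-5.8)
E
```

```text
t 13.92 grasp [0.444  0.065  0.1376] yaw y -67.27 tilt [0.0046 0.0003] q [-0.11 -0.1   2.15  0.    1.09  1.06] F [-0.3 -0.3 -0.5] w 0.0648
0.1325415508741717
220 [(235, 175, 121), (238, 179, 120), (241, 177, 121), (244, 175, 121), (247, 176, 119), (250, 177, 117), (253, 154, 131), (256, 136, 144), (259, 136, 143), (378, 137, 145), (381, 135, 151), (384, 127, 168), (387, 120, 189), (390, 117, 200), (393, 163, 174), (396, 172, 172), (399, 169, 173), (402, 171, 173), (405, 169, 174)]
240 [(235, 173, 172), (238, 173, 172), (241, 174, 170), (244, 171, 166), (247, 171, 164), (250, 171, 167), (253, 161, 160), (256, 139, 138), (259, 135, 138), (378, 135, 140), (381, 135, 140), (384, 135, 140), (387, 135, 140), (390, 140, 142), (393, 168, 176), (396, 167, 177), (399, 170, 176), (402, 170, 178), (405, 171, 179)]
260 [(235, 43, 95), (238, 41, 94), (241, 43, 95), (244, 58, 79), (247, 132, 54), (250, 155, 51), (253, 152, 52), (256, 136, 103), (259, 136, 142), (378, 135, 142), (381, 135, 142), (384, 135, 142), (387, 135, 140), (390, 133, 67), (393, 132, 54), (396, 140, 53), (399, 123, 56), (402, 42, 90), (405, 38, 94)]
shift [ 0.0683  0.27   -0.003 ] turn [  0.1   -0.12 -61.47] rows~ 6.679465183399092 8.58485768570134
```

View pics/p12.png

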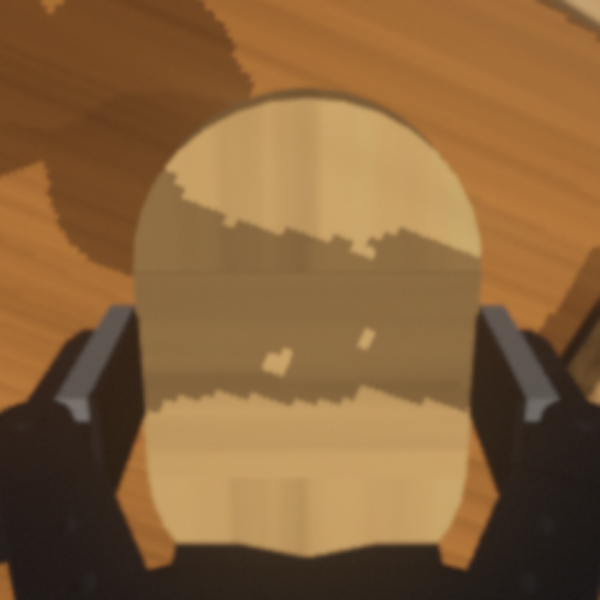

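```bash
python3 - <<'E'
from h import *
s=read_state();C=cam("wrist",s);Rc=R.from_quat(s["ee_rot"])
for z in(.1325,.136):print(Rc.inv().apply(cast(C,[(323.2,158.4),(253.6,222),(392,222),(258,280),(388,280)],z)-s["tool_pos"]).round(4).tolist())
pose()
E
```

```text
[[0.0548, 0.0009, 0.159], [0.0252, -0.0315, 0.1589], [0.025, 0.0329, 0.1589], [-0.0058, -0.0316, 0.1588], [-0.0059, 0.033, 0.1588]]
[[0.0554, 0.0009, 0.1555], [0.0266, -0.0306, 0.1554], [0.0264, 0.032, 0.1554], [-0.0035, -0.0307, 0.1553], [-0.0037, 0.0322, 0.1553]]
t 13.97 grasp [0.4434 0.0651 0.1366] yaw y -67.27 tilt [0.0025 0.0005] q [-0.11 -0.1   2.15  0.    1.09  1.06] F [-0.1 -0.5 -1.1] w 0.0649
```

```bash
python3 - <<'E'
from h import *
go((.6103,-.1565),.13,-5.87)
E
```

```text
shift [0.0687 0.2689 0.007 ] turn [  0.1   -0.12 -61.4 ] rows~ 6.657899699281247 8.57508118104094
```

Request:
drive_tool(series=[0.005, 0.02, 0, 0, 0, -5, 0.013, 0.05, 0, 0, 0, -11, 0.021, 0.085, 0, 0, 0, -18, 0.03, 0.12, 0, 0, 0, -25, 0.039, 0.155, 0, 0, 0, -32, 0.048, 0.19, 0, 0, 0, -39, 0.057, 0.225, 0, 0.1, -0.1, -46, 0.064, 0.25, 0, 0.1, -0.1, -53, 0.0687, 0.265, 0, 0.1, -0.1, -59, 0.0687, 0.269, 0, 0.1, -0.1, -61.4, 0.0687, 0.269, 0, 0.1, -0.1, -61.4, 0.0687, 0.269, 0, 0.1, -0.1, -61.4, 0.0687, 0.269, 0.002, 0.1, -0.1, -61.4])

```text
clock: 15.05
tool_pos: [0.6098, -0.156, 0.2883]
ee_rot: [0.743, 0.67, -0.0, -0.001]
force: [0.6, 0.8, -0.2]
width: 0.0649
```

```bash
python3 - <<'E'
from h import *
pose();C,f=snap("wrist","w13");go((.6103,-.1565),.0900,-5.87)
E
```

```text
t 15.05 grasp [ 0.6095 -0.1558  0.1336] yaw y -5.9 tilt [-0.0019  0.0013] q [-0.43  0.32  1.69  0.    1.13 -0.33] F [ 0.6  0.8 -0.2] w 0.0649
shift [-0.0007  0.0008  0.0434] turn [-0.12 -0.06 -0.01] rows~ 1.040896410811297 0.018918196539604446
```

View pics/w13.png

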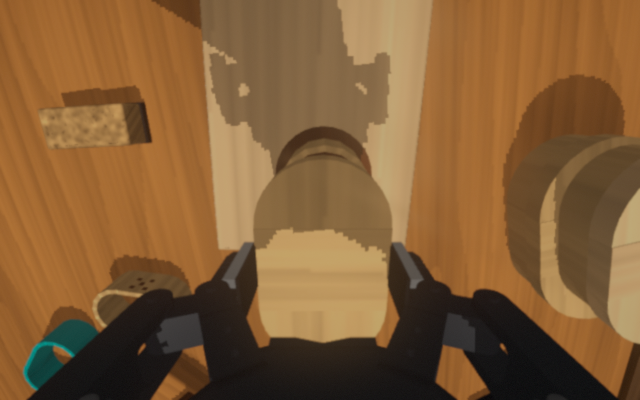

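Request:
drive_tool(series=[-0.0007, 0.0008, 0.015, -0.1, -0.1, 0, -0.0007, 0.0008, 0.03, -0.1, -0.1, 0, -0.0007, 0.0008, 0.038, -0.1, -0.1, 0, -0.0007, 0.0008, 0.042, -0.1, -0.1, 0, -0.0007, 0.0008, 0.0434, -0.1, -0.1, 0, -0.0007, 0.0008, 0.0434, -0.1, -0.1, 0, -0.0007, 0.0008, 0.0434, -0.1, -0.1, 0])

```text
clock: 15.68
tool_pos: [0.6106, -0.1566, 0.2454]
ee_rot: [0.742, 0.67, -0.0, 0.001]
force: [0.7, -0.1, -0.2]
width: 0.0648
```

Request:
drive_tool(series=[0, 0, 0.001, 0, 0, 0, 0, 0, 0.001, 0, 0, 0])

```text
clock: 15.85
tool_pos: [0.6108, -0.1566, 0.2451]
ee_rot: [0.742, 0.67, 0.0, 0.001]
force: [0.1, 0.2, -0.7]
width: 0.0652
```

```bash
python3 - <<'E'
from h import *
pose();go((.6103,-.1565),.0890,-5.87)
E
```

```text
t 15.85 grasp [ 0.6111 -0.1569  0.0904] yaw y -5.88 tilt [ 0.0017 -0.0016] q [-0.43  0.38  1.7  -0.    1.06 -0.33] F [ 0.1  0.2 -0.7] w 0.0652
shift [ 0.0001 -0.0005  0.0014] turn [ 0.11  0.08 -0.01] rows~ 0.0358520513886194 0.01923186765809635
```

Request:
drive_tool(series=[0, -0.0005, 0.001, 0.1, 0.1, 0, 0, -0.0005, 0.0015, 0.1, 0.1, 0, 0, -0.0005, 0.002, 0.1, 0.1, 0, 0, -0.0005, 0.002, 0.1, 0.1, 0])

```text
clock: 16.18
tool_pos: [0.6105, -0.1567, 0.2438]
ee_rot: [0.742, 0.67, 0.0, 0.0]
force: [-2.9, 0.5, 5.6]
width: 0.0653
```

```bash
python3 - <<'E'
from h import *
pose()
E
```

```text
t 16.18 grasp [ 0.6106 -0.1567  0.0891] yaw y -5.88 tilt [0.0004 0.0001] q [-0.43  0.39  1.7   0.    1.06 -0.33] F [-2.9  0.5  5.6] w 0.0653
```

Request:
drive_tool(series=[0, 0, 0, 0, 0, 0, 0, 0, 0, 0, 0, 0, 0, 0, 0, 0, 0, 0, 0, 0, 0, 0, 0, 0, 0, 0, 0, 0, 0, 0], claw=0)

```text
clock: 16.6
tool_pos: [0.6104, -0.1567, 0.2436]
ee_rot: [0.742, 0.67, 0.0, -0.0]
force: [-0.1, -0.1, 0.3]
width: 0.0852
```

Request:
drive_tool(series=[0, 0, -0.02, 0, 0, 0, 0, 0, -0.06, 0, 0, 0, 0, 0, -0.09, 0, 0, 0, 0, 0, -0.1, 0, 0, 0, 0, 0, -0.1, 0, 0, 0, 0, 0, -0.1, 0, 0, 0, 0, 0, -0.1, 0, 0, 0])

```text
clock: 17.18
tool_pos: [0.6098, -0.1564, 0.3412]
ee_rot: [0.742, 0.67, -0.001, -0.002]
force: [0.6, 0.7, 0.2]
width: 0.0853
```

```bash
python3 - <<'E'
from h import *
pose();C,f=snap("wrist","w14");C2,g=snap("scene","s14");s=read_state();pose()
import pickle;pickle.dump(C,open("pics/w14.pkl","wb"))
a=cv2.resize(f[60:280,230:410,::-1],None,fx=2.2,fy=2.2);b=cv2.resize(g[185:255,205:290,::-1],None,fx=4.5,fy=4.5,interpolation=cv2.INTER_CUBIC)
h=max(a.shape[0],b.shape[0]);p=lambda x:cv2.copyMakeBorder(x,0,h-x.shape[0],0,4,0)
cv2.imwrite("pics/p14.png",np.hstack([p(a),p(b)]))
E
```

```text
t 17.18 grasp [ 0.6093 -0.1562  0.1865] yaw y -5.88 tilt [-0.0033  0.0018] q [-0.43  0.26  1.66  0.    1.22 -0.33] F [0.6 0.7 0.2] w 0.0853
t 17.28 grasp [ 0.6092 -0.1561  0.1863] yaw y -5.88 tilt [-0.0038  0.002 ] q [-0.43  0.26  1.66  0.    1.22 -0.33] F [ 0.  -0.3  1. ] w 0.0853
```

View pics/p14.png

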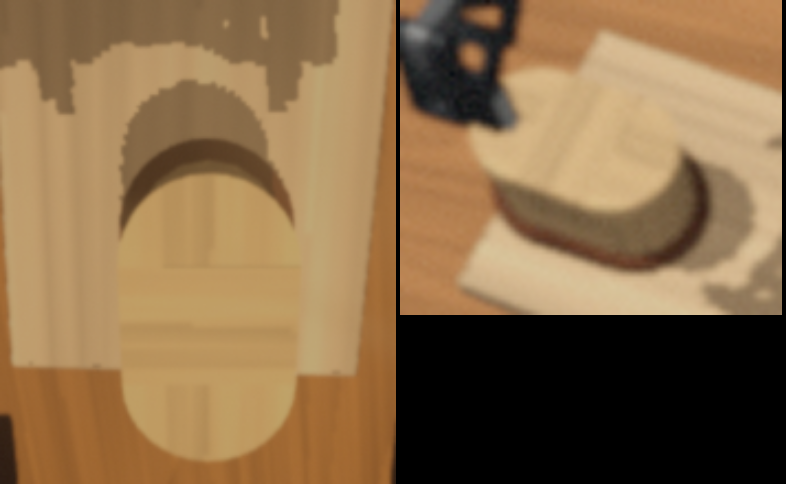

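```bash
python3 - <<'E'
from h import *
import pickle
C=pickle.load(open("pics/w14.pkl","rb"));cr=lambda x,y:(230+x/2.2,60+y/2.2)
a=np.radians(84.2);d=np.array([np.cos(a),np.sin(a)]);n=np.array([d[1],-d[0]])
def rel(p,z):
    q=cast(C,p,z)[:,:2]-np.array([.611,-.1563]);return np.c_[q@d,q@n].round(4).tolist()
print("lid",rel([cr(118,270),cr(299,270)],.085),rel([cr(120,370),cr(297,370)],.085),rel([cr(208,172),cr(209,461)],.085))
print("plate",rel([cr(208,139)],.026))
go((.43,.40),.22,-10)
E
```

```text
lid [[0.0183, -0.031], [0.0181, 0.0338]] [[-0.0204, -0.0319], [-0.0205, 0.0345]] [[0.0528, 0.0013], [-0.0591, 0.0014]]
plate [[0.0611, 0.0015]]
shift [ 0.5351 -0.236  -0.0319] turn [-0.23 -0.08  4.12] rows~ 14.046707021425332 0.5760092154726366
```

Measured from the wrist, the lid may sit about 1.5 mm back along its length. I'll recheck that with a clear scene picture once the arm has moved over to the weight.

Request:
drive_tool(series=[0.02, -0.01, 0, 0, 0, 0, 0.055, -0.025, 0, -0.2, 0, 2, 0.093, -0.04, 0, -0.2, 0, 4, 0.13, -0.057, -0.01, -0.2, 0, 4, 0.168, -0.074, -0.01, -0.2, 0, 4, 0.206, -0.091, -0.02, -0.2, 0, 4, 0.244, -0.107, -0.02, -0.2, 0, 4, 0.282, -0.124, -0.03, -0.2, 0, 4, 0.32, -0.141, -0.03, -0.2, 0, 4, 0.358, -0.158, -0.03, -0.2, 0, 4, 0.396, -0.175, -0.03, -0.2, 0, 4, 0.43, -0.19, -0.03, -0.2, 0, 4, 0.455, -0.2, -0.03, -0.2, 0, 4, 0.47, -0.207, -0.03, -0.2, 0, 4, 0.47, -0.207, -0.03, -0.2, 0, 4, 0.47, -0.207, -0.03, -0.2, 0, 4, 0.47, -0.207, -0.03, -0.2, 0, 4])

```text
clock: 18.7
tool_pos: [0.4523, 0.3316, 0.3715]
ee_rot: [0.766, 0.643, -0.001, -0.001]
force: [-0.3, -0.1, 0.5]
width: 0.0848
```

```bash
python3 - <<'E'
from h import *
pose();C,f=snap("wrist","w15");pose();C2,g=snap("scene","s15")
import pickle;pickle.dump(C,open("pics/w15.pkl","wb"))
b=cv2.resize(g[180:260,205:285,::-1],None,fx=7,fy=7,interpolation=cv2.INTER_CUBIC);cv2.imwrite("pics/p15.png",b)
E
```

```text
t 18.7 grasp [0.4521 0.3316 0.2168] yaw y -9.91 tilt [-0.0019  0.0005] q [0.43 0.07 1.82 0.   1.26 0.6 ] F [-0.3 -0.1  0.5] w 0.0848
t 18.75 grasp [0.4523 0.3314 0.2171] yaw y -9.96 tilt [-0.0015  0.0008] q [0.43 0.07 1.82 0.   1.26 0.6 ] F [-0.   0.3  0.2] w 0.0855
```

View pics/w15.png

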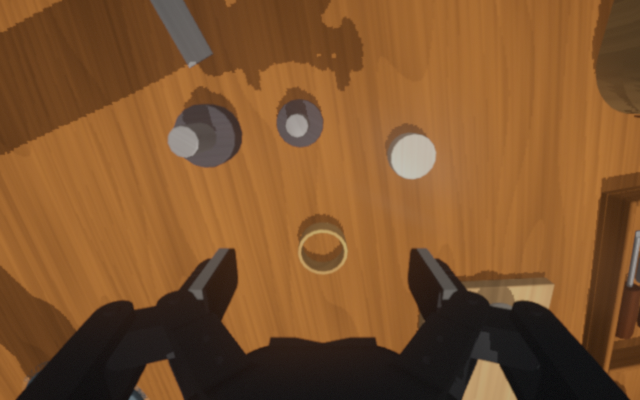

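View pics/p15.png

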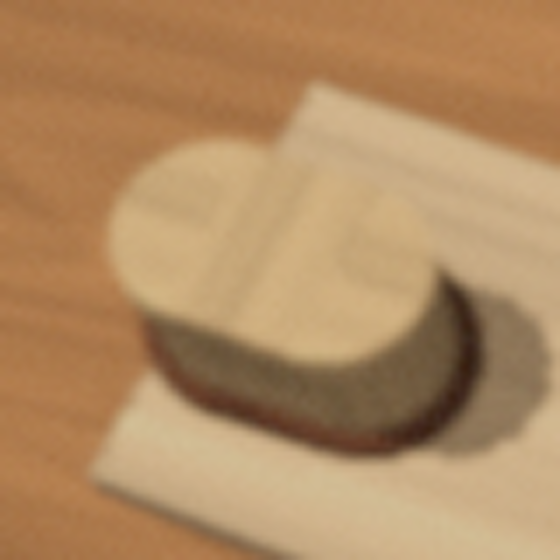

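The small weight is the middle dark disc at (300,122), with the grip top at (297,125). The bigger one is at (207,135) and the round hoop at (322,250). Now checking lid, hoop and plate in the scene view.

```bash
python3 - <<'E'
from h import *
C=cam("scene");a=np.radians(84.2)
def ext(ctr,L,W,zs):
    d=np.array([np.cos(a),np.sin(a)]);n=np.array([d[1],-d[0]]);P=[]
    for t in np.linspace(0,2*np.pi,360):
        c,s_=np.cos(t),np.sin(t);x=c*W/2+np.sign(c)*(L-W)/2;y=s_*W/2
        for z in zs:P.append([*(np.array(ctr)+d*x+n*y),z])
    q=proj(C,np.array(P));return q.min(0).round(1),q.max(0).round(1)
for c in[(.611,-.1563),(.6083,-.1563),(.611,-.159)]:
    print(c,"lid(top)",ext(c,.112,.066,[.085]),"lid+side",ext(c,.112,.066,[.071,.085]),"plate",ext(c,.124,.078,[.018,.026]),"hoopbot",ext(c,.108,.062,[.026]))
g=cv2.imread("pics/s15.png");hsv=cv2.cvtColor(g,cv2.COLOR_BGR2HSV)
for v in(205,212,218):print(v,[tuple(hsv[v,u,1:]) .__str__() for u in range(217,224)])
E
```

```text
(0.611, -0.1563) lid(top) (array([221.6, 201.3]), array([268.3, 232.8])) lid+side (array([221.6, 201.3]), array([269.1, 235.4])) plate (array([224.9, 211.1]), array([274.3, 247. ])) hoopbot (array([228.2, 213.9]), array([270.6, 242.6]))
(0.6083, -0.1563) lid(top) (array([222. , 200.4]), array([268.7, 231.7])) lid+side (array([222. , 200.4]), array([269.4, 234.4])) plate (array([225.3, 210.2]), array([274.6, 246. ])) hoopbot (array([228.6, 213. ]), array([270.9, 241.6]))
(0.611, -0.159) lid(top) (array([220.5, 201.1]), array([267.2, 232.5])) lid+side (array([220.5, 201.1]), array([268. , 235.2])) plate (array([223.9, 210.8]), array([273.2, 246.8])) hoopbot (array([227.1, 213.7]), array([269.5, 242.3]))
205 ['(np.uint8(146), np.uint8(173))', '(np.uint8(143), np.uint8(173))', '(np.uint8(145), np.uint8(172))', '(np.uint8(146), np.uint8(171))', '(np.uint8(140), np.uint8(173))', '(np.uint8(141), np.uint8(174))', '(np.uint8(127), np.uint8(179))']
212 ['(np.uint8(146), np.uint8(176))', '(np.uint8(143), np.uint8(177))', '(np.uint8(134), np.uint8(179))', '(np.uint8(119), np.uint8(190))', '(np.uint8(104), np.uint8(202))', '(np.uint8(101), np.uint8(206))', '(np.uint8(97), np.uint8(208))']
218 ['(np.uint8(142), np.uint8(181))', '(np.uint8(142), np.uint8(182))', '(np.uint8(143), np.uint8(182))', '(np.uint8(133), np.uint8(186))', '(np.uint8(120), np.uint8(194))', '(np.uint8(103), np.uint8(203))', '(np.uint8(100), np.uint8(206))']
```

Both views put the lid about 1.5–2 mm towards −y of centre, while it's fine across. There's plenty of time, so I'll go back and nudge it.

```bash
python3 - <<'E'
from h import *
pose();go((.6106,-.1567),.15,-5.87)
E
```

```text
t 18.8 grasp [0.4525 0.3314 0.2173] yaw y -9.98 tilt [-0.0011  0.001 ] q [0.43 0.07 1.82 0.   1.26 0.6 ] F [ 0.2 -0.6  0.5] w 0.0855
shift [-0.4532  0.2402  0.0667] turn [-0.07 -0.05 -4.11] rows~ 12.403688576126546 0.5738122814279448
```

Request:
drive_tool(series=[-0.02, 0.01, 0, 0, 0, 0, -0.054, 0.029, 0, 0, 0, -1, -0.09, 0.048, 0, 0, 0, -2, -0.127, 0.067, 0, 0, 0, -3, -0.163, 0.086, 0, 0, 0, -4, -0.2, 0.106, 0.01, 0, 0, -4.1, -0.236, 0.125, 0.02, 0, 0, -4.1, -0.272, 0.144, 0.03, 0, 0, -4.1, -0.308, 0.163, 0.04, 0, 0, -4.1, -0.344, 0.182, 0.05, 0, 0, -4.1, -0.38, 0.201, 0.06, 0, 0, -4.1, -0.415, 0.22, 0.065, 0, 0, -4.1, -0.44, 0.233, 0.0667, 0, 0, -4.1, -0.453, 0.24, 0.0667, 0, 0, -4.1, -0.453, 0.24, 0.0667, 0, 0, -4.1, -0.453, 0.24, 0.0667, 0, 0, -4.1, -0.453, 0.24, 0.0667, 0, 0, -4.1, -0.453, 0.24, 0.0667, 0, 0, -4.1])

```text
clock: 20.3
tool_pos: [0.6102, -0.1551, 0.3048]
ee_rot: [0.742, 0.67, -0.0, -0.001]
force: [0.1, -0.3, -0.7]
width: 0.0855
```

```bash
python3 - <<'E'
from h import *
pose();C,f=snap("wrist","w16");pose();import pickle;pickle.dump(C,open("pics/w16.pkl","wb"))
cv2.imwrite("pics/p16.png",cv2.resize(f[60:300,220:420,::-1],None,fx=2.5,fy=2.5))
go((.6106,-.1567),.09,-5.87)
E
```

```text
t 20.3 grasp [ 0.61   -0.1549  0.1501] yaw y -5.79 tilt [-0.0012  0.0013] q [-0.43  0.3   1.68  0.    1.16 -0.33] F [ 0.1 -0.3 -0.7] w 0.0855
t 20.35 grasp [ 0.61   -0.1549  0.1502] yaw y -5.78 tilt [-0.0012  0.0012] q [-0.43  0.3   1.68  0.    1.16 -0.33] F [-0.1  1.   0.5] w 0.0853
shift [-0.0017  0.0006  0.0602] turn [-0.07 -0.06  0.09] rows~ 1.4432191874910216 0.018210098573653473
```

View pics/p16.png

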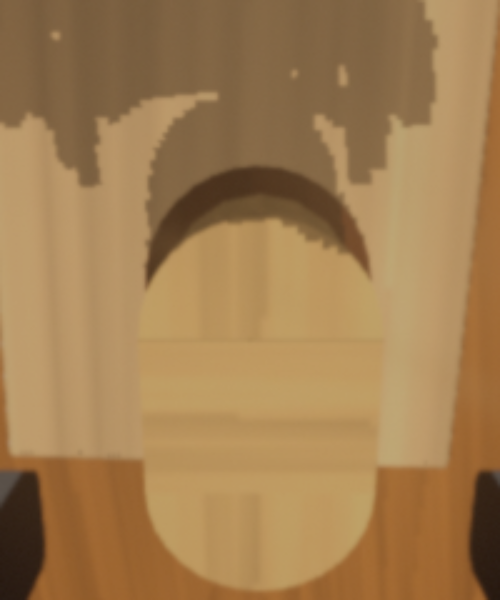

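```bash
python3 - <<'E'
from h import *
import pickle
C=pickle.load(open("pics/w16.pkl","rb"));cr=lambda x,y:(220+x/2.5-.3,60+y/2.5-.3)
a=np.radians(84.2);d=np.array([np.cos(a),np.sin(a)]);n=np.array([d[1],-d[0]])
def rel(p,z):
    q=cast(C,p,z)[:,:2]-np.array([.611,-.1563]);return np.c_[q@d,q@n].round(4).tolist()
print("lid ends",rel([cr(258,219),cr(260,590)],.085),"sides",rel([cr(139,340),cr(384,340)],.085),"plate",rel([cr(258,166)],.026),"hoopfoot",rel([cr(258,195)],.026))
E
```

```text
lid ends [[0.0518, 0.0007], [-0.0584, 0.0011]] sides [[0.0197, -0.0312], [0.0196, 0.0344]] plate [[0.0617, 0.0007]] hoopfoot [[0.0523, 0.0007]]
```

Request:
drive_tool(series=[0, 0.0006, 0.02, 0, 0, 0, 0, 0.0006, 0.045, 0, 0, 0, 0, 0.0006, 0.06, 0, 0, 0, 0, 0.0006, 0.06, 0, 0, 0, 0, 0.0006, 0.06, 0, 0, 0])

```text
clock: 20.77
tool_pos: [0.6105, -0.154, 0.2444]
ee_rot: [0.741, 0.671, -0.0, -0.002]
force: [0.6, 0.5, 1.0]
width: 0.0852
```

Request:
drive_tool(series=[0, 0, 0, 0, 0, 0, 0, 0, 0, 0, 0, 0, 0, 0, 0, 0, 0, 0, 0, 0, 0, 0, 0, 0, 0, 0, 0, 0, 0, 0, 0, 0, 0, 0, 0, 0], claw=1)

```text
clock: 21.27
tool_pos: [0.6112, -0.1541, 0.2465]
ee_rot: [0.741, 0.671, 0.0, -0.0]
force: [-0.3, 1.5, 6.3]
width: 0.0651
```

Request:
drive_tool(series=[0, 0, -0.002, 0, 0, 0, 0.0023, 0, -0.002, 0, 0, 0, 0.0023, 0, -0.002, 0, 0, 0, 0.0023, 0, -0.001, 0, 0, 0, 0.0023, 0, 0.0, 0, 0, 0, 0.0023, 0, 0, 0, 0, 0])

```text
clock: 21.77
tool_pos: [0.6114, -0.1518, 0.2465]
ee_rot: [0.741, 0.671, 0.0, -0.001]
force: [-1.1, 0.4, 2.3]
width: 0.0649
```

```bash
python3 - <<'E'
from h import *
pose()
E
```

```text
t 21.77 grasp [ 0.6114 -0.1516  0.0918] yaw y -5.7 tilt [-0.0004  0.0014] q [-0.42  0.38  1.7   0.    1.06 -0.32] F [-1.1  0.4  2.3] w 0.0649
```

Request:
drive_tool(series=[0, -0.0006, 0, 0, 0, 0, 0, -0.0006, 0.0005, 0, 0, 0])

```text
clock: 21.93
tool_pos: [0.611, -0.1518, 0.2465]
ee_rot: [0.741, 0.671, 0.0, -0.0]
force: [-1.6, 2.2, 7.2]
width: 0.0646
```

Request:
drive_tool(series=[0, 0, 0, 0, 0, 0, 0, 0, 0, 0, 0, 0, 0, 0, 0, 0, 0, 0, 0, 0, 0, 0, 0, 0, 0, 0, 0, 0, 0, 0], claw=0)

```text
clock: 22.35
tool_pos: [0.6109, -0.1518, 0.2463]
ee_rot: [0.741, 0.671, 0.0, -0.001]
force: [0.2, -0.7, 0.3]
width: 0.0855
```

Request:
drive_tool(series=[0, 0, -0.02, 0, 0, 0, 0, 0, -0.05, 0, 0, 0, 0, 0, -0.06, 0, 0, 0, 0, 0, -0.06, 0, 0, 0, 0, 0, -0.06, 0, 0, 0, 0, 0, -0.06, 0, 0, 0])

```text
clock: 22.85
tool_pos: [0.6104, -0.1516, 0.3045]
ee_rot: [0.741, 0.671, -0.0, -0.002]
force: [-0.2, -0.5, -0.2]
width: 0.0854
```

```bash
python3 - <<'E'
from h import *
pose();C,f=snap("wrist","w17");pose();import pickle;pickle.dump(C,open("pics/w17.pkl","wb"))
cv2.imwrite("pics/p17.png",cv2.resize(f[60:300,220:420,::-1],None,fx=2.5,fy=2.5))
go((.45,.33),.217,-10)
E
```

```text
t 22.85 grasp [ 0.6099 -0.1513  0.1498] yaw y -5.71 tilt [-0.0027  0.0025] q [-0.42  0.3   1.68  0.    1.16 -0.32] F [-0.2 -0.5 -0.2] w 0.0854
t 22.9 grasp [ 0.6098 -0.1512  0.1495] yaw y -5.71 tilt [-0.0034  0.0027] q [-0.42  0.3   1.68  0.    1.16 -0.32] F [ 0.2 -0.5  0. ] w 0.085
shift [ 0.4634 -0.2077 -0.0657] turn [-0.22 -0.13  4.29] rows~ 12.279918046571032 0.6001797275339983
```

View pics/p17.png

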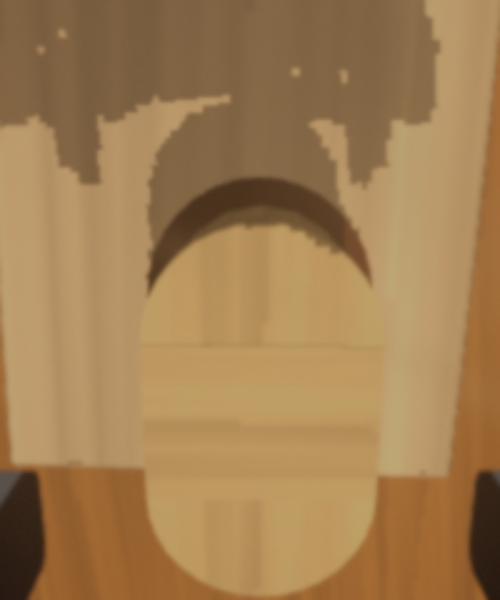

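```bash
python3 - <<'E'
from h import *
import pickle
C=pickle.load(open("pics/w17.pkl","rb"));cr=lambda x,y:(220+x/2.5-.3,60+y/2.5-.3)
a=np.radians(84.2);d=np.array([np.cos(a),np.sin(a)]);n=np.array([d[1],-d[0]])
def rel(p,z):
    q=cast(C,p,z)[:,:2]-np.array([.611,-.1563]);return np.c_[q@d,q@n].round(4).tolist()
print("lid ends",rel([cr(260,225),cr(262,596)],.085),"sides",rel([cr(141,340),cr(385,340)],.085),"plate",rel([cr(259,178)],.026),"hoopfoot",rel([cr(259,206)],.026))
E
```

```text
lid ends [[0.054, 0.0007], [-0.0566, 0.0013]] sides [[0.0234, -0.0311], [0.0234, 0.034]] plate [[0.0616, 0.0004]] hoopfoot [[0.0525, 0.0004]]
```

The lid is now within about 1 mm of both hoop and plate. Next is the weight, which I'll grip with the jaws along y, clear of the big weight.

```bash
python3 - <<'E'
from h import *
import pickle
C=pickle.load(open("pics/w15.pkl","rb"))
print(cast(C,(296.5,124.5),.06),cast(C,[(300,122)],.024))
b=cv2.imread("pics/w15.png")[80:170,250:350];cv2.imwrite("pics/p18.png",cv2.resize(b,None,fx=5,fy=5))
pose();go((.435,.395),.18,-60)
E
```

```text
[[0.44001763 0.39474386 0.06      ]] [[0.44067454 0.39531888 0.024     ]]
t 22.9 grasp [ 0.6098 -0.1512  0.1495] yaw y -5.71 tilt [-0.0034  0.0027] q [-0.42  0.3   1.68  0.    1.16 -0.32] F [ 0.2 -0.5  0. ] w 0.085
shift [ 0.5265 -0.2289 -0.0285] turn [-2.600e-01 -3.000e-02  5.429e+01] rows~ 13.78549878011828 7.582472743177351
```

View pics/p18.png

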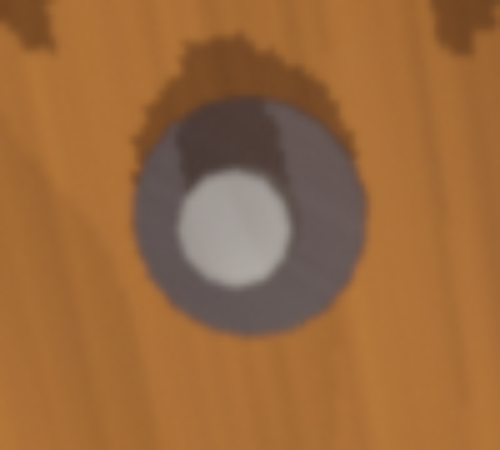

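```bash
python3 - <<'E'
from h import *
go((.440,.395),.16,-80)
E
```

```text
shift [ 0.527  -0.2239 -0.0085] turn [-2.700e-01  2.000e-02  7.429e+01] rows~ 13.732210175399345 10.37574468659209
```

Request:
drive_tool(series=[0.02, -0.008, -0.01, 0, 0, 0, 0.055, -0.023, -0.02, 0, 0, 6, 0.091, -0.039, -0.02, -0.2, 0, 13, 0.128, -0.054, -0.02, -0.2, 0, 20, 0.165, -0.07, -0.02, -0.2, 0, 27, 0.202, -0.086, -0.02, -0.2, 0, 34, 0.239, -0.101, -0.02, -0.2, 0, 41, 0.276, -0.117, -0.02, -0.2, 0, 48, 0.313, -0.133, -0.02, -0.2, 0, 55, 0.35, -0.149, -0.02, -0.2, 0, 62, 0.387, -0.164, -0.02, -0.2, 0, 69, 0.424, -0.18, -0.015, -0.2, 0, 74.3, 0.46, -0.195, -0.01, -0.2, 0, 74.3, 0.49, -0.208, -0.0085, -0.2, 0, 74.3, 0.515, -0.219, -0.0085, -0.2, 0, 74.3, 0.527, -0.224, -0.0085, -0.2, 0, 74.3, 0.527, -0.224, -0.0085, -0.2, 0, 74.3, 0.527, -0.224, -0.0085, -0.2, 0, 74.3, 0.527, -0.224, -0.0085, -0.2, 0, 74.3])

```text
clock: 24.48
tool_pos: [0.4402, 0.394, 0.314]
ee_rot: [0.996, 0.087, -0.001, 0.0]
force: [0.2, -0.2, -0.2]
width: 0.085
```

```bash
python3 - <<'E'
from h import *
pose();C,f=snap("wrist","w19");pose();import pickle;pickle.dump(C,open("pics/w19.pkl","wb"))
E
```

```text
t 24.48 grasp [0.4399 0.3939 0.1593] yaw y -80.07 tilt [-0.0019 -0.0005] q [0.54 0.21 1.78 0.   1.16 1.94] F [ 0.2 -0.2 -0.2] w 0.085
t 24.53 grasp [0.4402 0.3937 0.1596] yaw y -80.11 tilt [-0.0016 -0.0002] q [0.54 0.21 1.78 0.   1.16 1.94] F [ 1.1 -0.4  0.8] w 0.0854
```

View pics/w19.png

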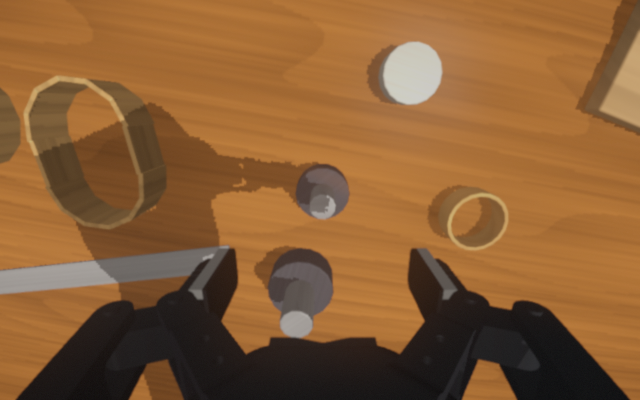

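```bash
python3 - <<'E'
from h import *
import pickle
C=pickle.load(open("pics/w19.pkl","rb"))
print(cast(C,(321.5,206),.06),cast(C,(322,191),.024))
go((.4405,.3945),.047,-80)
E
```

```text
[[0.44055306 0.39472252 0.06      ]] [[0.44279926 0.39477031 0.024     ]]
shift [ 0.0004 -0.0007  0.1126] turn [-0.    0.09 -0.11] rows~ 2.699808383213677 0.019604711513767907
```

Request:
drive_tool(series=[0, 0, 0.03, 0, 0, 0, 0, 0, 0.065, 0, 0, 0, 0, 0, 0.095, 0, 0, 0, 0, 0, 0.108, 0, 0, 0, 0.0004, -0.0007, 0.1126, 0, 0.1, 0, 0.0004, -0.0007, 0.1126, 0, 0.1, 0, 0.0004, -0.0007, 0.1126, 0, 0.1, 0])

```text
clock: 25.12
tool_pos: [0.4416, 0.3946, 0.2033]
ee_rot: [0.996, 0.086, 0.001, -0.001]
force: [0.2, 0.5, 0.5]
width: 0.0853
```

Request:
drive_tool(series=[0, 0, 0, 0, 0, 0, 0, 0, 0, 0, 0, 0, 0, 0, 0, 0, 0, 0, 0, 0, 0, 0, 0, 0, 0, 0, 0, 0, 0, 0, 0, 0, 0, 0, 0, 0, 0, 0, 0, 0, 0, 0, 0, 0, 0, 0, 0, 0, 0, 0, 0, 0, 0, 0], claw=1, newtons=45)

```text
clock: 25.87
tool_pos: [0.4417, 0.3946, 0.2038]
ee_rot: [0.996, 0.086, 0.001, -0.001]
force: [-2.1, -2.8, 5.6]
width: 0.0206
```

```bash
python3 - <<'E'
from h import *
pose()
E
```

```text
t 25.87 grasp [0.4421 0.3948 0.0491] yaw y -80.14 tilt [0.0025 0.0013] q [ 0.54  0.37  1.81 -0.    0.96  1.94] F [-2.1 -2.8  5.6] w 0.0206
```

Request:
drive_tool(series=[0, 0, -0.02, 0, 0, 0, 0, 0, -0.05, 0, 0, 0, 0, 0, -0.085, 0, 0, 0, 0, 0, -0.12, 0, 0, 0, 0, 0, -0.14, 0, 0, 0, 0, 0, -0.14, 0, 0, 0, 0, 0, -0.14, 0, 0, 0])

```text
clock: 26.45
tool_pos: [0.4411, 0.3944, 0.3432]
ee_rot: [0.996, 0.086, 0.001, -0.001]
force: [0.2, 0.0, -6.0]
width: 0.0207
```

```bash
python3 - <<'E'
from h import *
pose();C,f=snap("wrist","w20");pose()
go((.6107,-.157),.19,-95)
E
```

```text
t 26.45 grasp [0.4415 0.3946 0.1885] yaw y -80.14 tilt [0.0026 0.0015] q [ 0.54  0.17  1.76 -0.    1.21  1.94] F [ 0.2  0.  -6. ] w 0.0207
t 26.5 grasp [0.4405 0.394  0.1865] yaw y -80.14 tilt [-0.0008 -0.0006] q [ 0.54  0.17  1.76 -0.    1.21  1.94] F [-0.3  0.2 -4.1] w 0.0206
shift [ 0.0732  0.5721 -0.0033] turn [ 0.03  0.05 14.86] rows~ 13.830620762288529 2.0756638823300575
```

View pics/w20.png

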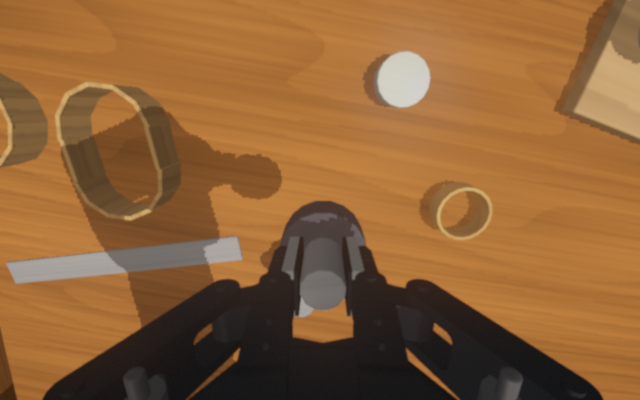

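```bash
python3 - <<'E'
from h import *
s=read_state();C=cam("wrist",s);Rc=R.from_quat(s["ee_rot"])
f=cv2.imread("pics/w20.png");cv2.imwrite("pics/p20.png",cv2.resize(f[190:330,260:390],None,fx=4,fy=4))
z0=s["tool_pos"][2]-pinch_z-.0491
print(Rc.inv().apply(cast(C,(322.5,291),z0+.06)-s["tool_pos"]).round(4),Rc.inv().apply(cast(C,[(322.5,201)],z0+.024)-s["tool_pos"]).round(4))
E
```

```text
[[-1.600e-03  1.000e-04  1.438e-01]] [[0.0288 0.0002 0.1798]]
```

View pics/p20.png

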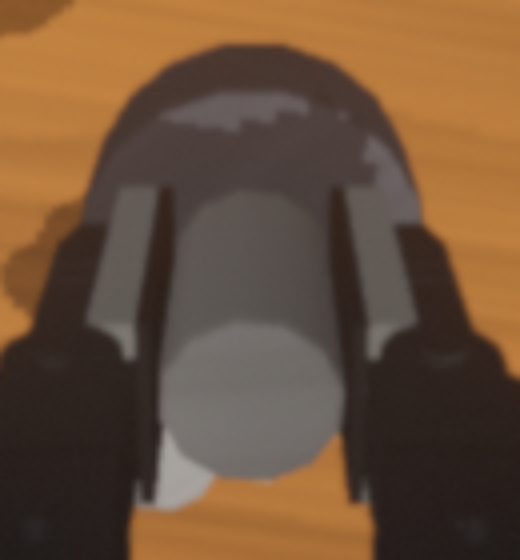

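Request:
drive_tool(series=[0.002, 0.018, 0, 0, 0, 1, 0.006, 0.048, 0, 0, 0, 3, 0.011, 0.084, 0, 0, 0, 5, 0.016, 0.122, -0.003, 0, 0, 7, 0.021, 0.162, -0.003, 0, 0, 9, 0.026, 0.202, -0.003, 0, 0, 11, 0.031, 0.242, -0.003, 0, 0, 13, 0.036, 0.282, -0.003, 0, 0, 14.9, 0.041, 0.322, -0.003, 0, 0, 14.9, 0.046, 0.362, -0.003, 0, 0, 14.9, 0.051, 0.402, -0.003, 0, 0, 14.9, 0.056, 0.442, -0.003, 0, 0, 14.9, 0.061, 0.48, -0.003, 0, 0, 14.9, 0.066, 0.515, -0.003, 0, 0, 14.9, 0.07, 0.545, -0.003, 0, 0, 14.9, 0.073, 0.564, -0.003, 0, 0, 14.9, 0.073, 0.572, -0.003, 0, 0, 14.9, 0.073, 0.572, -0.003, 0, 0, 14.9, 0.073, 0.572, -0.003, 0, 0, 14.9, 0.073, 0.572, -0.003, 0, 0, 14.9])

```text
clock: 28.17
tool_pos: [0.6099, -0.1556, 0.3427]
ee_rot: [0.999, -0.043, -0.002, -0.001]
force: [0.1, -0.5, -4.8]
width: 0.0207
```

```bash
python3 - <<'E'
from h import *
pose();C,f=snap("wrist","w21");pose();go((.6107,-.157),.136,-95.8)
E
```

```text
t 28.17 grasp [ 0.6094 -0.1554  0.188 ] yaw y -94.97 tilt [-0.0035  0.0012] q [-0.43  0.26  1.66 -0.    1.23  1.23] F [ 0.1 -0.5 -4.8] w 0.0207
t 28.22 grasp [ 0.6096 -0.1554  0.1886] yaw y -94.95 tilt [-0.0026  0.0006] q [-0.43  0.26  1.66 -0.    1.23  1.23] F [-0.9 -0.5 -4.2] w 0.0207
shift [0.0009 0.0014 0.0526] turn [-0.02  0.15  0.85] rows~ 1.2612158618842872 0.12012811488614827
```

View pics/w21.png

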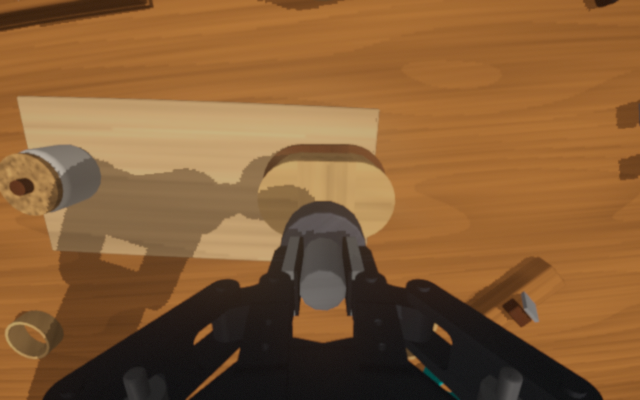

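```bash
python3 - <<'E'
from h import *
s=read_state();C=cam("wrist",s)
print(cast(C,[(257.5,195),(395.5,197)],.085).round(4),cast(C,[(327,161)],.085).round(4))
E
```

```text
[[ 0.6229 -0.1036  0.085 ]
 [ 0.6113 -0.2143  0.085 ]] [[ 0.6454 -0.1617  0.085 ]]
```

Request:
drive_tool(series=[0.001, 0.0019, 0.015, 0, 0.1, 0.8, 0.001, 0.0019, 0.035, 0, 0.1, 0.8, 0.001, 0.0019, 0.048, 0, 0.1, 0.8, 0.001, 0.0019, 0.052, 0, 0.1, 0.8, 0.001, 0.0019, 0.053, 0, 0.1, 0.8, 0.001, 0.0019, 0.053, 0, 0.1, 0.8])

```text
clock: 28.72
tool_pos: [0.6109, -0.1571, 0.2906]
ee_rot: [0.999, -0.05, -0.0, -0.0]
force: [-0.2, -0.2, -4.7]
width: 0.0209
```

Request:
drive_tool(series=[0, 0, 0.0005, 0, 0, 0, 0, 0, 0.001, 0, 0, 0, 0, 0, 0.001, 0, 0, 0])

```text
clock: 28.97
tool_pos: [0.6111, -0.1571, 0.2901]
ee_rot: [0.999, -0.05, 0.0, 0.0]
force: [-0.5, 0.2, -4.4]
width: 0.0207
```

```bash
python3 - <<'E'
from h import *
pose()
E
```

```text
t 28.97 grasp [ 0.6112 -0.1572  0.1354] yaw y -95.72 tilt [ 0.0007 -0.0002] q [-0.43  0.32  1.68  0.    1.13  1.24] F [-0.5  0.2 -4.4] w 0.0207
```

Request:
drive_tool(series=[0, 0, 0.0008, 0, 0, 0, 0, 0, 0.0014, 0, 0, 0, 0, 0, 0.0018, 0, 0, 0, 0, 0, 0.0018, 0, 0, 0])

```text
clock: 29.3
tool_pos: [0.6112, -0.1572, 0.2889]
ee_rot: [0.999, -0.05, 0.001, 0.0]
force: [-1.5, 0.0, -1.4]
width: 0.0207
```

```bash
python3 - <<'E'
from h import *
pose()
E
```

```text
t 29.3 grasp [ 0.6114 -0.1573  0.1342] yaw y -95.72 tilt [ 0.0011 -0.0004] q [-0.43  0.33  1.68  0.    1.13  1.24] F [-1.5  0.  -1.4] w 0.0207
```

Request:
drive_tool(series=[0, 0, 0.0006, 0, 0, 0, 0, 0, 0.0006, 0, 0, 0])

```text
clock: 29.47
tool_pos: [0.6113, -0.1572, 0.2889]
ee_rot: [0.999, -0.05, 0.001, 0.0]
force: [-1.4, 1.5, 0.3]
width: 0.0209
```

Request:
drive_tool(series=[0, 0, 0, 0, 0, 0, 0, 0, 0, 0, 0, 0, 0, 0, 0, 0, 0, 0, 0, 0, 0, 0, 0, 0, 0, 0, 0, 0, 0, 0, 0, 0, 0, 0, 0, 0, 0, 0, 0, 0, 0, 0, 0, 0, 0, 0, 0, 0], claw=0)

```text
clock: 30.13
tool_pos: [0.6113, -0.1572, 0.2888]
ee_rot: [0.999, -0.05, 0.001, 0.0]
force: [-0.2, 0.1, -0.3]
width: 0.0853
```

Request:
drive_tool(series=[0, 0, -0.02, 0, 0, 0, 0, 0, -0.06, 0, 0, 0, 0, 0, -0.09, 0, 0, 0, 0, 0, -0.1, 0, 0, 0, 0, 0, -0.1, 0, 0, 0, 0, 0, -0.1, 0, 0, 0])

```text
clock: 30.63
tool_pos: [0.6111, -0.1571, 0.3886]
ee_rot: [0.999, -0.05, 0.001, 0.0]
force: [0.7, -0.4, -0.8]
width: 0.0852
```

```bash
python3 - <<'E'
from h import *
pose();C,f=snap("wrist","w22");pose();import pickle;pickle.dump(C,open("pics/w22.pkl","wb"))
go((.425,-.245),.16,70)
E
```

```text
t 30.63 grasp [ 0.6113 -0.1572  0.2339] yaw y -95.72 tilt [ 0.0015 -0.0005] q [-0.43  0.22  1.62  0.    1.3   1.24] F [ 0.7 -0.4 -0.8] w 0.0852
t 30.68 grasp [ 0.6106 -0.1569  0.2323] yaw y -95.72 tilt [-0.0011  0.0007] q [-0.43  0.22  1.62  0.    1.3   1.24] F [-0.3  0.1 -1.2] w 0.0855
shift [-0.176   0.1061  0.0724] turn [-0.03  0.07 14.28] rows~ 5.2251364133578315 1.994458692634845
```

View pics/w22.png

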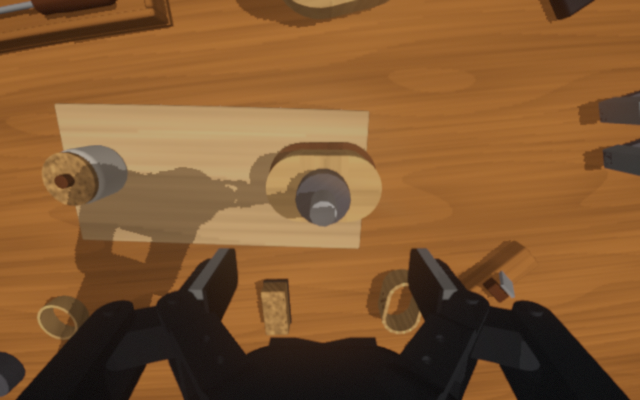

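```bash
python3 - <<'E'
from h import *
import pickle
C=pickle.load(open("pics/w22.pkl","rb"));im=cv2.imread("pics/w22.png");g=cv2.cvtColor(im,cv2.COLOR_BGR2GRAY)
c=np.float32([(55,104),(369,112),(359,249),(83,240)])
# edge lines: sample boundary by saturation and fit lines
S=cv2.cvtColor(im,cv2.COLOR_BGR2HSV)[...,1].astype(float);V=cv2.cvtColor(im,cv2.COLOR_BGR2HSV)[...,2].astype(float)
def edge(p0,p1,rng,frac=(.1,.9),skip=None):
    p0,p1=np.float64(p0),np.float64(p1);t=(p1-p0)/np.linalg.norm(p1-p0);nn=np.array([t[1],-t[0]]);out=[]
    for f in np.linspace(*frac,40):
        b=p0+(p1-p0)*f;prof=[]
        ss=np.arange(-rng,rng+.1,.5)
        pts=np.float32([b+nn*s for s in ss]);v=cv2.remap(S.astype(np.float32),pts[:,0].copy(),pts[:,1].copy(),cv2.INTER_LINEAR)[:,0]
        d=np.abs(np.gradient(v));i=d.argmax();
        if d[i]>4: out.append(b+nn*ss[i])
    o=np.float32(out);vx=cv2.fitLine(o,cv2.DIST_HUBER,0,.01,.01).ravel();return vx
def inter(a,b):
    A=np.array([[a[0],-b[0]],[a[1],-b[1]]]);s=np.linalg.solve(A,b[2:]-a[2:]);return a[2:]+a[:2]*s[0]
L=[edge(c[0],c[1],5),edge(c[1],c[2],5),edge(c[2],c[3],5,(.05,.75)),edge(c[3],c[0],5,(.05,.35))]
q=np.array([inter(L[3],L[0]),inter(L[0],L[1]),inter(L[1],L[2]),inter(L[2],L[3])]);print(q.round(1).tolist())
w=cast(C,q,.018)[:,:2];print(w.round(4).tolist(),[round(float(np.linalg.norm(w[i]-w[(i+1)%4])),4) for i in range(4)],"ctr",w.mean(0).round(4))
for D in((w[0]-w[1]),(w[3]-w[2])):print(np.degrees(np.arctan2(D[1],D[0])))
# pot in scene & side
C=cam("scene")
cv2.imwrite("pics/p22.png",np.hstack([cv2.resize(im[130:220,30:140],None,fx=3.5,fy=3.5),cv2.resize(cv2.imread("pics/s0.png" if 0 else "pics/scene0.png")[235:290,320:385],None,fx=5.7,fy=5.7)[:315,:370]]))
E
```

```text
[[51.0, 102.0], [369.20001220703125, 109.5], [359.0, 248.39999389648438], [82.5999984741211, 239.6999969482422]]
[[0.7287, 0.1416], [0.6804, -0.2161], [0.5119, -0.1935], [0.559, 0.1614]] [0.3609, 0.1701, 0.358, 0.1708] ctr [ 0.62   -0.0266]
82.3193578437649
82.43373617365324Traceback (most recent call last):
  File "<stdin>", line 24, in <module>
    return _nx.concatenate(arrs, 1, dtype=dtype, casting=casting)
           ~~~~~~~~~~~~~~~^^^^^^^^^^^^^^^^^^^^^^^^^^^^^^^^^^^^^^^
ValueError: all the input array dimensions except for the concatenation axis must match exactly, but along dimension 0, the array at index 0 has size 315 and the array at index 1 has size 314
```

The weight sits on the lid's middle in the wrist view (disc 296–351 against lid 266–382). The board fits 361 x 170 mm, so the midpoint target is (0.629,-0.0275), direction 82.4°. Moving to the small hoop.

Request:
drive_tool(series=[-0.02, 0.012, 0, 0, 0, 2, -0.052, 0.031, 0.01, 0, 0, 6, -0.086, 0.052, 0.02, 0, 0, 10, -0.12, 0.073, 0.04, 0, 0, 14, -0.15, 0.091, 0.06, 0, 0, 14.3, -0.17, 0.102, 0.0724, 0, 0, 14.3, -0.176, 0.106, 0.0724, 0, 0, 14.3, -0.176, 0.106, 0.0724, 0, 0, 14.3, -0.176, 0.106, 0.0724, 0, 0, 14.3], claw=0.2)

```text
clock: 31.43
tool_pos: [0.4253, -0.2449, 0.3145]
ee_rot: [0.985, -0.174, -0.001, -0.001]
force: [0.2, -0.5, -0.4]
width: 0.0682
```

```bash
python3 - <<'E'
from h import *
pose();C,f=snap("wrist","w23");pose();import pickle;pickle.dump(C,open("pics/w23.pkl","wb"))
E
```

```text
t 31.43 grasp [ 0.4252 -0.2447  0.1598] yaw y -110.05 tilt [-0.0011  0.0012] q [-0.75 -0.03  2.03  0.    1.14  1.17] F [ 0.2 -0.5 -0.4] w 0.0682
t 31.48 grasp [ 0.4259 -0.2448  0.1605] yaw y -109.99 tilt [-0.0002  0.0003] q [-0.75 -0.03  2.03  0.    1.14  1.17] F [-0.1  0.   0.2] w 0.0683
```

View pics/w23.png

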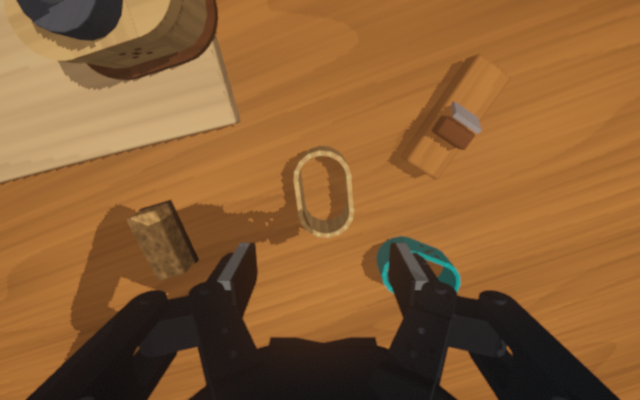

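```bash
python3 - <<'E'
from h import *
import pickle
C=pickle.load(open("pics/w23.pkl","rb"));f=cv2.imread("pics/w23.png")[:,:,::-1].copy()
p=hoopfit(C,f,(285,140,365,245),.034,.080,.050,"p23",smax=160)
s=read_state();Rc=R.from_quat(s["ee_rot"])
print("turq near corners tool",Rc.inv().apply(cast(C,[(377,250),(400,238),(455,265)],.034)-[p[0],p[1],0]).round(3)[:,:2].tolist())
print("plane",Rc.inv().apply(cast(C,[(408,170),(436,178)],.03)-[p[0],p[1],0]).round(3)[:,:2].tolist())
print("block",Rc.inv().apply(cast(C,[(197,262)],.01)-[p[0],p[1],0]).round(3)[:,:2].tolist())
go(p[:2],.06,np.degrees(p[2])-90)
E
```

```text
stadium ctr [ 0.4238 -0.2454] dir 168.4 rms mm 0.75 kept 137 229
turq near corners tool [[-0.051, 0.049], [-0.039, 0.07], [-0.068, 0.125]]
plane [[0.024, 0.073], [0.017, 0.099]]
block [[-0.077, -0.134]]
shift [-0.0017  0.0012  0.1005] turn [-0.02  0.01 -8.35] rows~ 2.4095310601214064 1.1660155177554805
```

View pics/p23.png

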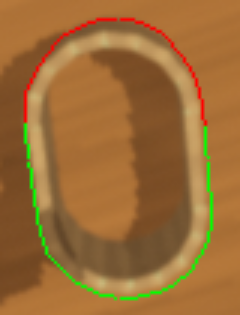

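Request:
drive_tool(series=[-0.0017, 0.0012, 0.02, 0, 0, -4, -0.0017, 0.0012, 0.05, 0, 0, -8.3, -0.0017, 0.0012, 0.06, 0, 0, -8.3, -0.0017, 0.0012, 0.065, 0, 0, -8.3, -0.0017, 0.0012, 0.065, 0, 0, -8.3, -0.0017, 0.0012, 0.065, 0, 0, -8.3])

```text
clock: 31.98
tool_pos: [0.4247, -0.2455, 0.2512]
ee_rot: [0.995, -0.102, 0.001, 0.0]
force: [-0.9, -0.1, 0.3]
width: 0.0683
```

```bash
python3 - <<'E'
from h import *
pose();C,f=snap("wrist","w24");pose()
p=hoopfit(C,f,(240,100,400,300),.034,.080,.050,"p24",smax=160)
go(p[:2],.025,np.degrees(p[2])-90)
E
```

```text
t 31.98 grasp [ 0.4249 -0.2457  0.0965] yaw y -101.71 tilt [ 0.001  -0.0007] q [-0.76  0.08  2.06  0.    1.01  1.02] F [-0.9 -0.1  0.3] w 0.0683
t 32.03 grasp [ 0.425  -0.2459  0.0969] yaw y -101.71 tilt [ 0.0017 -0.0013] q [-0.76  0.08  2.06  0.    1.01  1.02] F [ 0.9 -0.1 -0.8] w 0.0684
stadium ctr [ 0.4242 -0.2459] dir 165.2 rms mm 0.64 kept 177 298
shift [-0.0006  0.0002  0.0719] turn [ 0.05 -0.11  3.11] rows~ 1.7234606898195772 0.43422476850045527
```

View pics/w24.png

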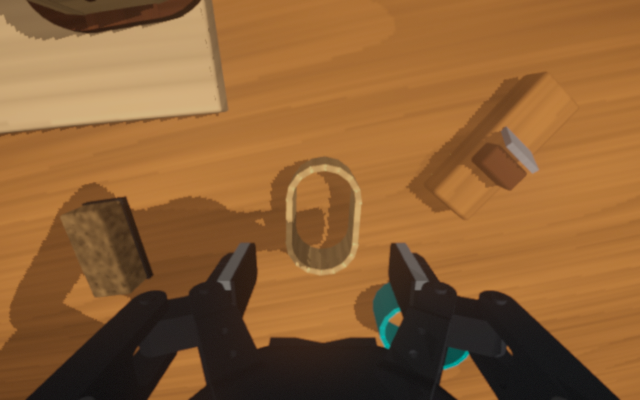

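View pics/p24.png

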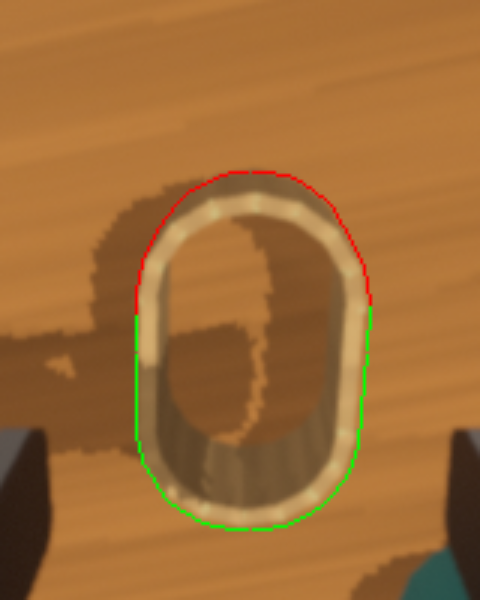

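Request:
drive_tool(series=[-0.0005, 0, 0.025, 0, 0, 2.7, -0.0005, 0, 0.05, 0, 0, 2.7, -0.0005, 0, 0.066, 0, 0, 2.7, -0.0005, 0, 0.071, 0, 0, 2.7, -0.0005, 0, 0.071, 0, 0, 2.7, -0.0005, 0, 0.071, 0, 0, 2.7])

```text
clock: 32.53
tool_pos: [0.425, -0.2462, 0.1819]
ee_rot: [0.992, -0.125, 0.002, 0.001]
force: [0.6, 0.5, 0.3]
width: 0.0686
```

Request:
drive_tool(series=[0, 0, 0, 0, 0, 0, 0, 0, 0, 0, 0, 0, 0, 0, 0, 0, 0, 0, 0, 0, 0, 0, 0, 0, 0, 0, 0, 0, 0, 0, 0, 0, 0, 0, 0, 0], claw=1, newtons=25)

```text
clock: 33.03
tool_pos: [0.4259, -0.2471, 0.1838]
ee_rot: [0.992, -0.125, 0.003, 0.002]
force: [-1.1, -0.0, 6.2]
width: 0.0497
```

```bash
python3 - <<'E'
from h import *
pose()
E
```

```text
t 33.03 grasp [ 0.4268 -0.2479  0.0291] yaw y -104.42 tilt [ 0.0061 -0.0055] q [-0.76  0.21  2.06  0.    0.86  1.07] F [-1.1 -0.   6.2] w 0.0497
```

Request:
drive_tool(series=[0, 0, -0.02, 0, 0, 0, 0, 0, -0.05, 0.2, 0, 0, 0, 0, -0.09, 0.2, 0, 0, 0, 0, -0.13, 0.2, 0, 0, 0, 0, -0.16, 0.2, 0, 0, 0, 0, -0.175, 0.2, 0, 0, 0, 0, -0.175, 0.2, 0, 0])

```text
clock: 33.62
tool_pos: [0.4257, -0.2468, 0.3642]
ee_rot: [0.992, -0.125, 0.008, 0.004]
force: [0.3, 0.3, 0.0]
width: 0.0497
```

```bash
python3 - <<'E'
from h import *
pose();C,f=snap("wrist","w25");s=read_state();Rc=R.from_quat(s["ee_rot"])
C=cam("wrist",s)
cv2.imwrite("pics/p25.png",cv2.resize(f[140:360,230:420,::-1],None,fx=2.7,fy=2.7))
np.save("pics/z.npy",s["tool_pos"][2]-pinch_z-.0291+.034)
pose()
s0=read_state()
def goR(xy,z,yaw):
    a=np.radians(yaw);y=np.array([np.cos(a),np.sin(a),0]);zz=np.array([0,0,-1.]);x=np.cross(y,zz)
    print(Rc.inv().apply(np.array([*xy,z+pinch_z])-s["tool_pos"]).round(4),(Rc.inv()*R.from_matrix(np.c_[x,y,zz])).as_rotvec(degrees=True).round(2))
goR((.629,-.0275),.20,-7.6)
E
```

```text
t 33.62 grasp [ 0.4279 -0.2482  0.2095] yaw y -104.41 tilt [ 0.0143 -0.009 ] q [-0.76 -0.09  1.99  0.    1.23  1.06] F [0.3 0.3 0. ] w 0.0497
t 33.67 grasp [ 0.4268 -0.2473  0.2066] yaw y -104.42 tilt [ 0.0109 -0.0058] q [-0.76 -0.09  2.    0.    1.22  1.06] F [-1.3  0.7 -0.3] w 0.0496
[ 0.1429 -0.2627  0.0075] [  0.71  -0.37 -96.81]
```

View pics/p25.png

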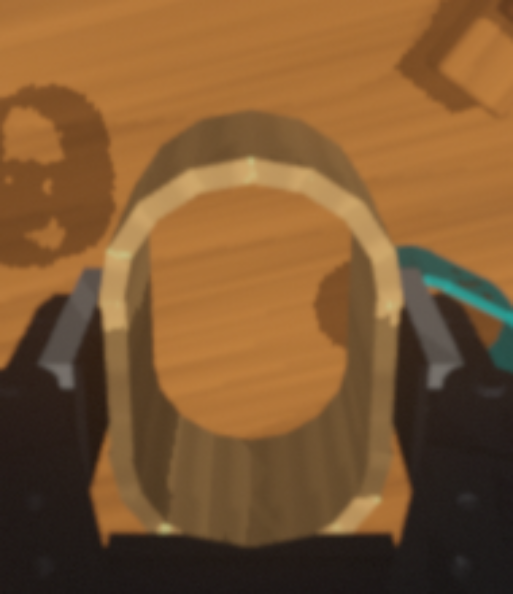

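```bash
python3 - <<'E'
from h import *
s=read_state();C=cam("wrist",s);Rc=R.from_quat(s["ee_rot"]);z=s["tool_pos"][2]-pinch_z-.0291+.034
print(Rc.inv().apply(cast(C,[(323,197.1),(230+103/2.7,252),(230+400/2.7,252)],z)-s["tool_pos"]).round(4))
pose()
E
```

```text
[[ 0.0399 -0.0003  0.1503]
 [ 0.0144 -0.0249  0.1499]
 [ 0.0142  0.0243  0.1501]]
t 33.67 grasp [ 0.4268 -0.2473  0.2066] yaw y -104.42 tilt [ 0.0109 -0.0058] q [-0.76 -0.09  2.    0.    1.22  1.06] F [-1.3  0.7 -0.3] w 0.0496
```

The small hoop is held centred. Carrying it high to the middle of the board.

Request:
drive_tool(series=[0.006, -0.012, 0, 0.1, 0, -5, 0.016, -0.03, 0, 0.2, 0, -12, 0.028, -0.052, 0, 0.2, -0.1, -19, 0.04, -0.074, 0, 0.3, -0.1, -26, 0.052, -0.096, 0, 0.3, -0.2, -33, 0.064, -0.118, 0, 0.4, -0.2, -40, 0.076, -0.14, 0, 0.4, -0.2, -47, 0.088, -0.162, 0.003, 0.5, -0.3, -54, 0.1, -0.184, 0.004, 0.5, -0.3, -61, 0.112, -0.206, 0.005, 0.6, -0.3, -68, 0.124, -0.228, 0.006, 0.6, -0.3, -75, 0.134, -0.247, 0.007, 0.7, -0.4, -82, 0.14, -0.258, 0.0075, 0.7, -0.4, -89, 0.143, -0.263, 0.0075, 0.7, -0.4, -95, 0.143, -0.263, 0.0075, 0.7, -0.4, -96.8, 0.143, -0.263, 0.0075, 0.7, -0.4, -96.8, 0.143, -0.263, 0.0075, 0.7, -0.4, -96.8])

```text
clock: 35.08
tool_pos: [0.6287, -0.0272, 0.3525]
ee_rot: [0.753, 0.658, -0.001, -0.001]
force: [0.8, 0.2, 0.1]
width: 0.0494
```

```bash
python3 - <<'E'
from h import *
pose();C,f=snap("wrist","w26");pose();go((.629,-.0275),.06,-7.6)
E
```

```text
t 35.08 grasp [ 0.6281 -0.0271  0.1978] yaw y -7.67 tilt [-0.0037  0.0005] q [-0.22  0.25  1.65 -0.    1.24 -0.09] F [0.8 0.2 0.1] w 0.0494
t 35.13 grasp [ 0.6283 -0.0273  0.1983] yaw y -7.68 tilt [-0.003   0.0003] q [-0.22  0.25  1.65 -0.    1.24 -0.09] F [-0.5 -0.4  0. ] w 0.0495
shift [-1.000e-04  7.000e-04  1.383e-01] turn [-0.17  0.   -0.08] rows~ 3.3160671497185037 0.026660826672086708
```

View pics/w26.png

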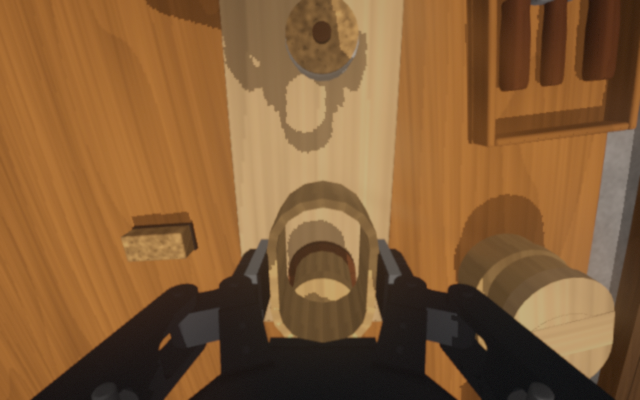

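Request:
drive_tool(series=[0, 0.0007, 0.02, -0.1, 0, 0, 0, 0.0007, 0.055, -0.1, 0, 0, 0, 0.0007, 0.09, -0.1, 0, 0, 0, 0.0007, 0.12, -0.1, 0, 0, 0, 0.0007, 0.138, -0.1, 0, 0, 0, 0.0007, 0.143, -0.1, 0, 0, 0, 0.0007, 0.147, -0.1, 0, 0, 0, 0.0007, 0.149, -0.1, 0, 0, 0, 0.0007, 0.149, -0.1, 0, 0])

```text
clock: 35.88
tool_pos: [0.6296, -0.0276, 0.2052]
ee_rot: [0.753, 0.658, 0.0, 0.0]
force: [-0.8, 0.1, 1.1]
width: 0.0495
```

```bash
python3 - <<'E'
from h import *
pose();go((.629,-.0275),.047,-7.6)
E
```

```text
t 35.88 grasp [ 0.6297 -0.0277  0.0505] yaw y -7.7 tilt [ 0.0009 -0.0004] q [-0.22  0.44  1.71 -0.    0.99 -0.09] F [-0.8  0.1  1.1] w 0.0495
shift [ 0.     -0.0006  0.0035] turn [ 0.06  0.02 -0.1 ] rows~ 0.085858465616942 0.016229272809209418
```

Request:
drive_tool(series=[0, -0.0005, 0.001, 0, 0, 0, 0, -0.0005, 0.0025, 0, 0, 0, 0, -0.0005, 0.0037, 0, 0, 0, 0, -0.0005, 0.004, 0, 0, 0])

```text
clock: 36.22
tool_pos: [0.6293, -0.0276, 0.202]
ee_rot: [0.753, 0.658, 0.001, 0.001]
force: [-1.0, -0.9, 3.9]
width: 0.0495
```

```bash
python3 - <<'E'
from h import *
pose()
E
```

```text
t 36.22 grasp [ 0.6297 -0.0278  0.0473] yaw y -7.7 tilt [ 0.0021 -0.0007] q [-0.22  0.45  1.71 -0.    0.98 -0.09] F [-1.  -0.9  3.9] w 0.0495
```

Contact is light, so I'll release with a partial opening and lift.

Request:
drive_tool(series=[0, 0, 0, 0, 0, 0, 0, 0, 0, 0, 0, 0, 0, 0, 0, 0, 0, 0, 0, 0, 0, 0, 0, 0], claw=0.15)

```text
clock: 36.55
tool_pos: [0.6293, -0.0276, 0.2019]
ee_rot: [0.753, 0.658, 0.001, 0.001]
force: [0.4, 0.9, 0.0]
width: 0.0726
```

Request:
drive_tool(series=[0, 0, -0.02, 0, 0, 0, 0, 0, -0.06, 0, 0, 0, 0, 0, -0.1, 0, 0, 0, 0, 0, -0.13, 0, 0, 0, 0, 0, -0.14, 0, 0, 0, 0, 0, -0.14, 0, 0, 0, 0, 0, -0.14, 0, 0, 0])

```text
clock: 37.13
tool_pos: [0.6288, -0.0274, 0.3412]
ee_rot: [0.753, 0.658, 0.0, 0.001]
force: [-0.7, -0.3, -1.9]
width: 0.0728
```

```bash
python3 - <<'E'
from h import *
pose();C,f=snap("wrist","w27");pose();import pickle;pickle.dump(C,open("pics/w27.pkl","wb"));snap("scene","s27")
E
```

```text
t 37.13 grasp [ 0.629  -0.0275  0.1865] yaw y -7.7 tilt [ 0.0014 -0.0006] q [-0.22  0.26  1.66 -0.    1.22 -0.09] F [-0.7 -0.3 -1.9] w 0.0728
t 37.18 grasp [ 0.6282 -0.0273  0.185 ] yaw y -7.7 tilt [-0.0014  0.0001] q [-0.22  0.26  1.66 -0.    1.22 -0.09] F [0.6 0.2 0.1] w 0.0728
```

View pics/w27.png

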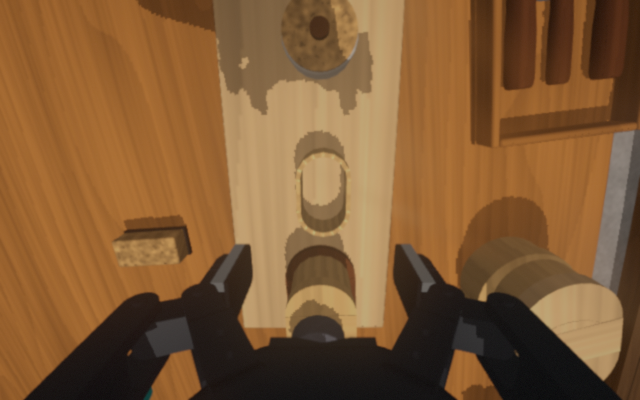

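View pics/s27.png

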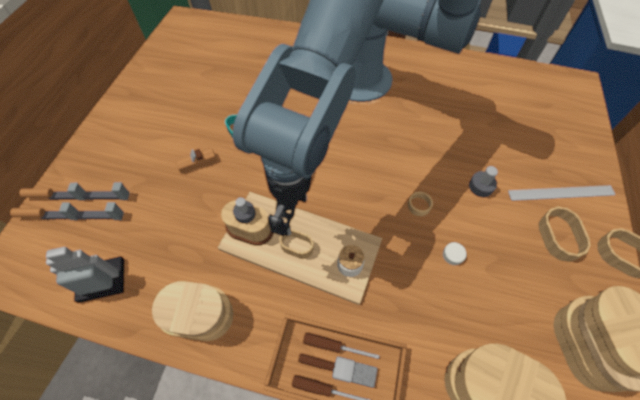

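```bash
python3 - <<'E'
from h import *
import pickle
C=pickle.load(open("pics/w27.pkl","rb"))
print("hoop rim ends",cast(C,[(323,150.5),(323,237),(295,193),(349,193)],.052).round(4).tolist())
c=cast(C,[(323,150.5),(323,237)],.052).mean(0);print("mid",c)
for z in(.07,.076,.083):print("pot",z,cast(C,(319,30),z))
f=cv2.imread("pics/w27.png");cv2.imwrite("pics/p27.png",cv2.resize(f[0:260,210:420],None,fx=2.3,fy=2.3))
E
```

```text
hoop rim ends [[0.6365, 0.0107, 0.052], [0.6253, -0.0711, 0.052], [0.6059, -0.0242, 0.052], [0.6547, -0.0309, 0.052]]
mid [ 0.63086243 -0.0302083   0.052     ]
pot 0.07 [[0.64589865 0.10129276 0.07      ]]
pot 0.076 [[0.64576447 0.09991009 0.076     ]]
pot 0.083 [[0.64560793 0.09829697 0.083     ]]
```

View pics/p27.png

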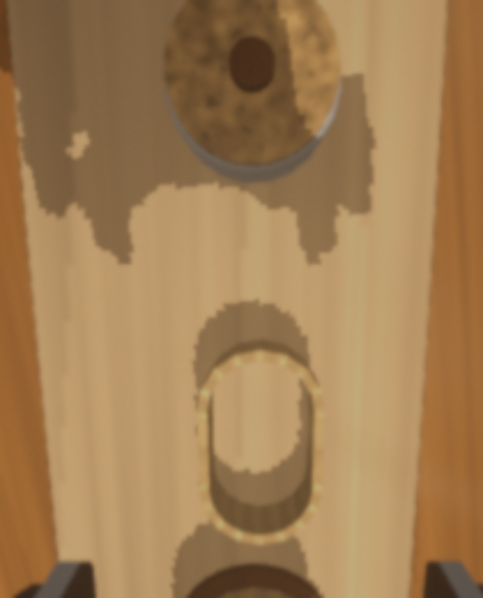

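```bash
python3 - <<'E'
from h import *
import pickle
C=pickle.load(open("pics/w27.pkl","rb"));cr=lambda x,y:(210+x/2.3-.3,y/2.3-.3)
print("pot near edge base",cast(C,cr(252,181),.018),"hoop far rim",cast(C,cr(259,349),.052),"hoop far foot",cast(C,cr(259,340),.018),"near rim",cast(C,cr(259,543),.052),"plate far end",cast(C,cr(252,565),.026))
pose();go((.43,-.07),.16,0)
E
```

```text
pot near edge base [[0.64161031 0.07280945 0.018     ]] hoop far rim [[0.63576021 0.00992303 0.052     ]] hoop far foot [[0.63565656 0.00897166 0.018     ]] near rim [[ 0.62477132 -0.06972697  0.052     ]] plate far end [[ 0.61845904 -0.09196354  0.026     ]]
t 37.23 grasp [ 0.6278 -0.0273  0.1843] yaw y -7.71 tilt [-0.0026  0.0003] q [-0.22  0.26  1.66 -0.    1.22 -0.09] F [ 0.3 -0.3 -0.5] w 0.0725
shift [-0.0688 -0.1907  0.0248] turn [-0.15 -0.01 -7.71] rows~ 4.897565665973708 1.07673967225582
```

Gaps measured while the arm was still settling are inconsistent by a few mm. I'll let it settle, then re-measure.

Request:
drive_tool(series=[0, 0, 0, 0, 0, 0, 0, 0, 0, 0, 0, 0, 0, 0, 0, 0, 0, 0, 0, 0, 0, 0, 0, 0])

```text
clock: 37.57
tool_pos: [0.6281, -0.0273, 0.3381]
ee_rot: [0.753, 0.658, -0.001, -0.002]
force: [0.2, -0.2, 0.2]
width: 0.0725
```

```bash
python3 - <<'E'
from h import *
import pickle
pose();C,f=snap("wrist","w28");pose();pickle.dump(C,open("pics/w28.pkl","wb"));s=read_state();C2=cam("wrist",s);pickle.dump(C2,open("pics/w28b.pkl","wb"))
cv2.imwrite("pics/p28.png",cv2.resize(f[0:260,210:420,::-1],None,fx=2.3,fy=2.3))
E
```

```text
t 37.57 grasp [ 0.6275 -0.0272  0.1834] yaw y -7.7 tilt [-0.0041  0.0007] q [-0.22  0.26  1.66 -0.    1.22 -0.09] F [ 0.2 -0.2  0.2] w 0.0725
t 37.62 grasp [ 0.6277 -0.0273  0.1837] yaw y -7.7 tilt [-0.0035  0.0005] q [-0.22  0.26  1.66 -0.    1.22 -0.09] F [ 0.2 -0.  -1.2] w 0.0728
```

View pics/p28.png

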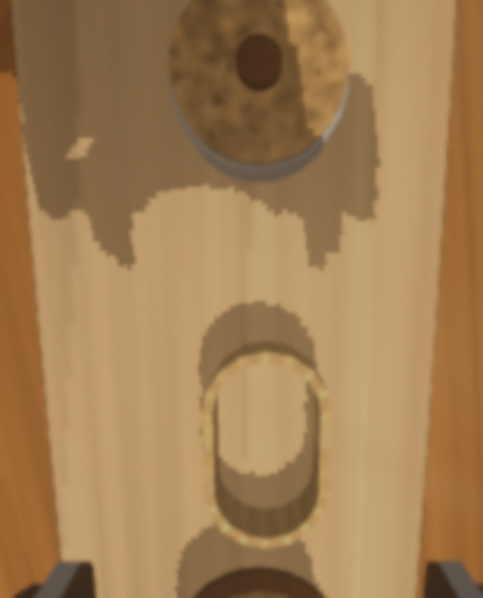

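```bash
python3 - <<'E'
from h import *
import pickle
cr=lambda x,y:(210+x/2.3-.3,y/2.3-.3)
a=np.radians(82.4);d=np.array([np.cos(a),np.sin(a)]);n=np.array([d[1],-d[0]])
for k in("w28","w28b"):
    C=pickle.load(open(f"pics/{k}.pkl","rb"))
    rel=lambda p,z:[(round(float(q@d)*1e3,1),round(float(q@n)*1e3,1)) for q in cast(C,p,z)[:,:2]-np.array([.6285,-.0275])]
    print("potedge",rel(cr(259,181),.018),rel(cr(259,181),.03),"rim far/near",rel([cr(266,350),cr(266,549)],.052),"rim L/R",rel([cr(202,430),cr(331,430)],.052),"plate end",rel(cr(252,567),.026),"board L/R at pot",rel([cr(60,500),cr(428,500)],.018),rel([cr(37,250),cr(440,250)],.018),"potcap",rel(cr(259,64),.083))
E
```

```text
potedge [(101.0, 0.1)] [(99.9, 0.2)] rim far/near [(38.3, 2.6), (-43.4, 2.5)] rim L/R [(7.2, -22.3), (7.1, 27.9)] plate end [(-64.5, -3.8)] board L/R at pot [(-34.6, -91.6), (-35.1, 76.6)] [(75.2, -91.5), (74.4, 74.3)] potcap [(127.9, 0.5)]
potedge [(101.1, 0.4)] [(100.0, 0.4)] rim far/near [(38.2, 2.9), (-43.6, 2.8)] rim L/R [(7.1, -22.1), (7.0, 28.2)] plate end [(-64.7, -3.5)] board L/R at pot [(-34.8, -91.4), (-35.2, 77.0)] [(75.2, -91.3), (74.3, 74.7)] potcap [(128.0, 0.8)]
```

```bash
python3 - <<'E'
from h import *
import pickle
f=cv2.imread("pics/w28.png");cv2.imwrite("pics/p28b.png",cv2.resize(f[190:340,250:400],None,fx=4,fy=4))
C=pickle.load(open("pics/w28.pkl","rb"))
a=np.radians(84.2);d=np.array([np.cos(a),np.sin(a)])
print(proj(C,[[*(np.array([.611,-.1563])+d*.062),.026],[*(np.array([.611,-.1563])+d*.062),.018],[.611,-.1563,.145]]).round(1))
E
```

```text
[[320.7 249.3]
 [320.8 245.9]
 [322.3 398. ]]
```

View pics/p28b.png

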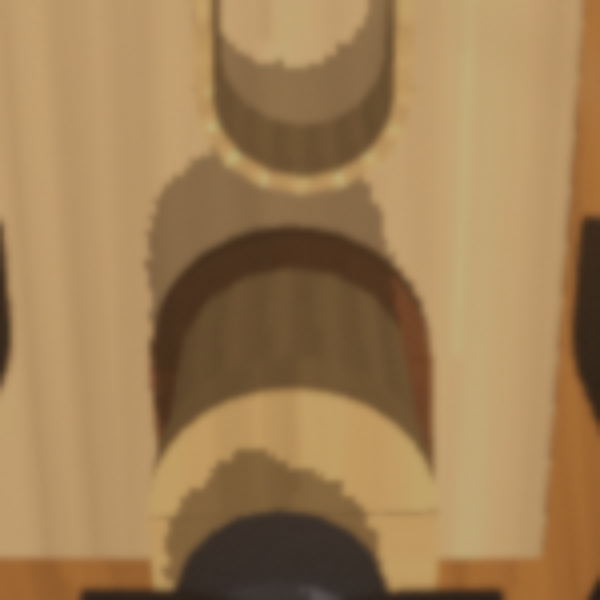

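The dark arc's outer edge is the plate's foot (predicted row 245.9, seen 246.2), so the plate position is confirmed. The small hoop sits about 2–3 mm towards the plate. I'll regrip it and shift it by +2 mm.

```bash
python3 - <<'E'
from h import *
pose();go((.6295,-.0277),.046,-7.7)
E
```

```text
t 37.62 grasp [ 0.6277 -0.0273  0.1837] yaw y -7.7 tilt [-0.0035  0.0005] q [-0.22  0.26  1.66 -0.    1.22 -0.09] F [ 0.2 -0.  -1.2] w 0.0728
shift [-0.0002  0.0018  0.1377] turn [-0.2 -0.  -0. ] rows~ 3.3027336482131875 0.02842476922080021
```

Request:
drive_tool(series=[0, 0.0018, 0.02, -0.2, 0, 0, 0, 0.0018, 0.055, -0.2, 0, 0, 0, 0.0018, 0.09, -0.2, 0, 0, 0, 0.0018, 0.12, -0.2, 0, 0, 0, 0.0018, 0.135, -0.2, 0, 0, 0, 0.0018, 0.1375, -0.2, 0, 0, 0, 0.0018, 0.1375, -0.2, 0, 0])

```text
clock: 38.2
tool_pos: [0.6296, -0.0276, 0.2006]
ee_rot: [0.753, 0.658, -0.0, -0.0]
force: [0.2, -0.3, 0.4]
width: 0.072
```

Request:
drive_tool(series=[0, 0, 0, 0, 0, 0, 0, 0, 0, 0, 0, 0, 0, 0, 0, 0, 0, 0, 0, 0, 0, 0, 0, 0, 0, 0, 0, 0, 0, 0], claw=1)

```text
clock: 38.62
tool_pos: [0.6308, -0.0278, 0.2034]
ee_rot: [0.753, 0.658, 0.001, 0.001]
force: [-0.0, -0.4, 6.5]
width: 0.0497
```

Request:
drive_tool(series=[0, 0, -0.002, 0, 0, 0, 0.0022, -0.0008, -0.002, 0, 0, 0, 0.0022, -0.0008, -0.002, 0, 0, 0, 0.0022, -0.0008, 0, 0, 0, 0, 0.0022, -0.0008, 0.0005, 0, 0, 0, 0.0022, -0.0008, 0.0005, 0, 0, 0])

```text
clock: 39.12
tool_pos: [0.6305, -0.0254, 0.2034]
ee_rot: [0.753, 0.658, 0.001, 0.001]
force: [-1.3, 0.8, 4.6]
width: 0.0495
```

Request:
drive_tool(series=[0, 0, 0, 0, 0, 0, 0, 0, 0, 0, 0, 0, 0, 0, 0, 0, 0, 0, 0, 0, 0, 0, 0, 0], claw=0.15)

```text
clock: 39.45
tool_pos: [0.6303, -0.0254, 0.203]
ee_rot: [0.753, 0.658, 0.001, 0.001]
force: [-0.8, -0.3, -0.8]
width: 0.0725
```

Request:
drive_tool(series=[0, 0, -0.02, 0, 0, 0, 0, 0, -0.06, 0, 0, 0, 0, 0, -0.1, 0, 0, 0, 0, 0, -0.13, 0, 0, 0, 0, 0, -0.14, 0, 0, 0, 0, 0, -0.14, 0, 0, 0, 0, 0, -0.14, 0, 0, 0, 0, 0, -0.14, 0, 0, 0, 0, 0, -0.14, 0, 0, 0])

```text
clock: 40.2
tool_pos: [0.6292, -0.0252, 0.3399]
ee_rot: [0.753, 0.658, -0.001, -0.001]
force: [0.1, 0.1, 0.4]
width: 0.0727
```

```bash
python3 - <<'E'
from h import *
import pickle
pose();C,f=snap("wrist","w29");pose();pickle.dump(C,open("pics/w29.pkl","wb"))
cv2.imwrite("pics/p29.png",cv2.resize(f[0:260,210:420,::-1],None,fx=2.3,fy=2.3))
E
```

```text
t 40.2 grasp [ 0.6289 -0.0251  0.1852] yaw y -7.7 tilt [-0.002   0.0006] q [-0.22  0.26  1.66  0.    1.22 -0.09] F [0.1 0.1 0.4] w 0.0727
t 40.25 grasp [ 0.6291 -0.0251  0.1855] yaw y -7.7 tilt [-0.0015  0.0006] q [-0.22  0.26  1.66  0.    1.22 -0.09] F [-1.1 -0.1  0.1] w 0.0728
```

View pics/p29.png

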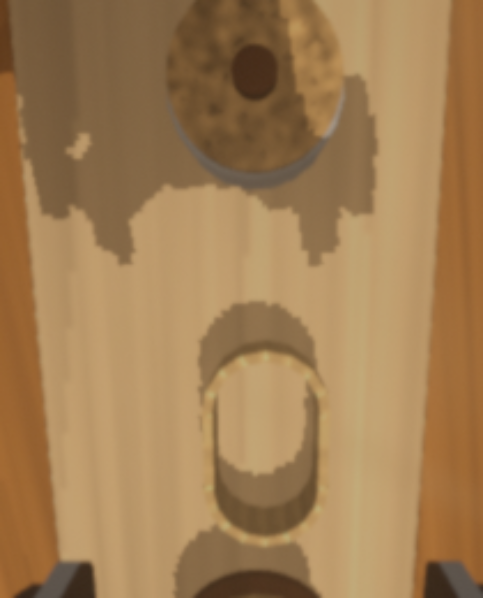

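The small hoop now sits about midway (grip-centred at (0.630,-0.0256)). Last is the block.

```bash
python3 - <<'E'
from h import *
pose();go((.428,-.072),.16,-93)
E
```

```text
t 40.25 grasp [ 0.6291 -0.0251  0.1855] yaw y -7.7 tilt [-0.0015  0.0006] q [-0.22  0.26  1.66  0.    1.22 -0.09] F [-1.1 -0.1  0.1] w 0.0728
shift [-0.0733 -0.1932  0.0258] turn [-9.00e-02  5.00e-02  8.53e+01] rows~ 4.993755571932562 11.913064916242538
```

Request:
drive_tool(series=[-0.007, -0.017, 0, 0, 0, 5, -0.015, -0.038, 0, 0, 0, 12, -0.023, -0.06, 0, 0, 0, 19, -0.031, -0.082, 0, 0, 0, 26, -0.039, -0.103, 0, 0, 0, 33, -0.047, -0.124, 0, 0, 0, 40, -0.055, -0.145, 0.005, 0, 0, 47, -0.063, -0.165, 0.01, 0, 0, 54, -0.07, -0.182, 0.018, 0, 0, 61, -0.0733, -0.193, 0.025, 0, 0, 68, -0.0733, -0.193, 0.0258, 0, 0, 75, -0.0733, -0.193, 0.0258, 0, 0, 82, -0.0733, -0.193, 0.0258, 0, 0, 85.3, -0.0733, -0.193, 0.0258, 0, 0, 85.3, -0.0733, -0.193, 0.0258, 0, 0, 85.3])

```text
clock: 41.5
tool_pos: [0.428, -0.0719, 0.3139]
ee_rot: [1.0, -0.025, -0.002, -0.001]
force: [0.2, 0.6, -0.3]
width: 0.0727
```

```bash
python3 - <<'E'
from h import *
import pickle
pose();C,f=snap("wrist","w30");pose();pickle.dump(C,open("pics/w30.pkl","wb"))
E
```

```text
t 41.5 grasp [ 0.4275 -0.0717  0.1592] yaw y -92.91 tilt [-0.003   0.0012] q [-0.43 -0.18  2.17 -0.    1.15  1.19] F [ 0.2  0.6 -0.3] w 0.0727
t 41.55 grasp [ 0.4276 -0.0718  0.1594] yaw y -92.91 tilt [-0.0027  0.0011] q [-0.43 -0.18  2.17 -0.    1.15  1.19] F [-0.3  0.  -0.6] w 0.0725
```

View pics/w30.png

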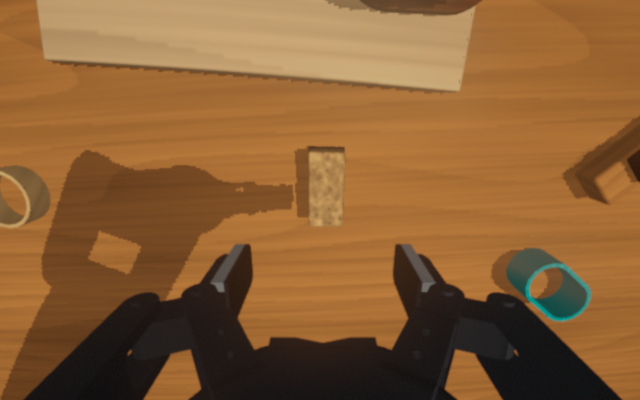

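```bash
python3 - <<'E'
from h import *
import pickle
f=cv2.imread("pics/w30.png");a=cv2.resize(f[135:240,285:365],None,fx=5,fy=5)
g=cv2.imread("pics/w27.png");b=cv2.resize(g[215:275,100:200],None,fx=4,fy=4)
h=max(a.shape[0],b.shape[0]);p=lambda x:cv2.copyMakeBorder(x,0,h-x.shape[0],0,4,0)
cv2.imwrite("pics/p30.png",np.hstack([p(a),p(b)]))
C=pickle.load(open("pics/w30.pkl","rb"))
for z in(.03,.036):
    w=cast(C,[(308.5,152),(344,151.5),(343,225.5),(310.5,226)],z);print(z,w.mean(0).round(4),[round(float(np.linalg.norm(w[i]-w[(i+1)%4])),4) for i in range(4)],np.degrees(np.arctan2(*(w[0]+w[1]-w[2]-w[3])[[1,0]])))
E
```

```text
0.03 [ 0.4327 -0.0751  0.03  ] [0.0304, 0.0684, 0.0301, 0.0685] -2.447686102745715
0.036 [ 0.4344 -0.0751  0.036 ] [0.0297, 0.0668, 0.0294, 0.0668] -2.447686102745705
```

View pics/p30.png

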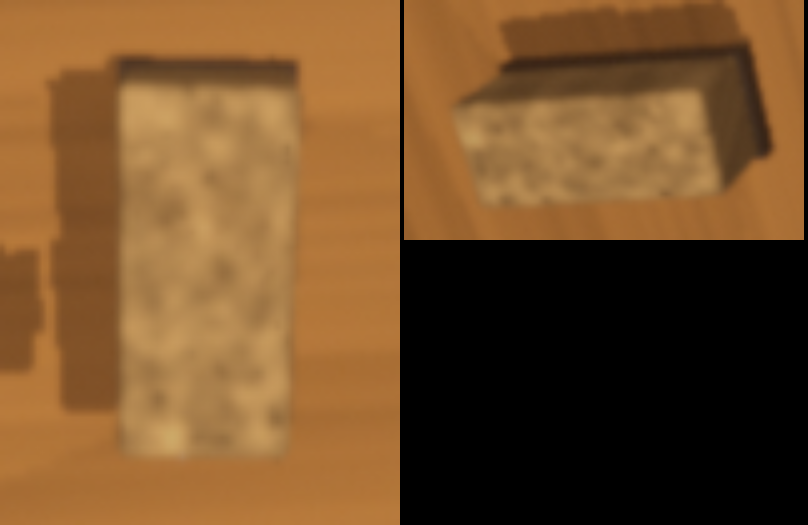

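The block is sole down: the dark rim is at the bottom and protrudes slightly. Gripping it across its 32 mm width.

```bash
python3 - <<'E'
from h import *
pose();go((.433,-.0745),.028,-92.4)
E
```

```text
t 41.55 grasp [ 0.4276 -0.0718  0.1594] yaw y -92.91 tilt [-0.0027  0.0011] q [-0.43 -0.18  2.17 -0.    1.15  1.19] F [-0.3  0.  -0.6] w 0.0725
shift [0.0054 0.0024 0.1313] turn [-0.06  0.16 -0.51] rows~ 3.152874306812692 0.0754852603714679
```

Request:
drive_tool(series=[0.005, 0.002, 0.025, 0, 0.1, -0.5, 0.0054, 0.0024, 0.06, 0, 0.1, -0.5, 0.0054, 0.0024, 0.095, 0, 0.1, -0.5, 0.0054, 0.0024, 0.12, 0, 0.1, -0.5, 0.0054, 0.0024, 0.13, 0, 0.1, -0.5, 0.0054, 0.0024, 0.131, 0, 0.1, -0.5, 0.0054, 0.0024, 0.131, 0, 0.1, -0.5])

```text
clock: 42.13
tool_pos: [0.4333, -0.0746, 0.1833]
ee_rot: [1.0, -0.021, -0.001, -0.001]
force: [-0.3, 0.5, 1.1]
width: 0.0727
```

Request:
drive_tool(series=[0, 0, 0, 0, 0, 0, 0, 0, 0, 0, 0, 0, 0, 0, 0, 0, 0, 0, 0, 0, 0, 0, 0, 0, 0, 0, 0, 0, 0, 0, 0, 0, 0, 0, 0, 0, 0, 0, 0, 0, 0, 0], claw=1, newtons=25)

```text
clock: 42.72
tool_pos: [0.4341, -0.0749, 0.1848]
ee_rot: [1.0, -0.021, 0.001, -0.0]
force: [-1.6, 1.4, 7.5]
width: 0.0318
```

```bash
python3 - <<'E'
from h import *
pose()
E
```

```text
t 42.72 grasp [ 0.4343 -0.0749  0.0301] yaw y -92.37 tilt [0.0013 0.    ] q [-0.43  0.1   2.19  0.    0.85  1.18] F [-1.6  1.4  7.5] w 0.0318
```

Request:
drive_tool(series=[0, 0, -0.02, 0, 0, 0, 0, 0, -0.05, 0, 0, 0, 0, 0, -0.09, 0, 0, 0, 0, 0, -0.12, 0, 0, 0, 0, 0, -0.13, 0, 0, 0, 0, 0, -0.13, 0, 0, 0, 0, 0, -0.13, 0, 0, 0, 0, 0, -0.13, 0, 0, 0])

```text
clock: 43.38
tool_pos: [0.4332, -0.0746, 0.3127]
ee_rot: [1.0, -0.021, -0.001, -0.001]
force: [-0.2, 0.2, 0.0]
width: 0.0316
```

```bash
python3 - <<'E'
from h import *
import pickle
pose();C,f=snap("wrist","w31");pose();s=read_state();Rc=R.from_quat(s["ee_rot"])
cv2.imwrite("pics/p31.png",cv2.resize(f[180:330,250:400,::-1],None,fx=4,fy=4))
print(s["tool_pos"][2])
def goR(xy,z,yaw):
    a=np.radians(yaw);y=np.array([np.cos(a),np.sin(a),0]);zz=np.array([0,0,-1.]);x=np.cross(y,zz)
    print(Rc.inv().apply(np.array([*xy,z+pinch_z])-s["tool_pos"]).round(4),(Rc.inv()*R.from_matrix(np.c_[x,y,zz])).as_rotvec(degrees=True).round(2))
goR((.566,-.017),.16,-7.6)
E
```

```text
t 43.38 grasp [ 0.4328 -0.0743  0.158 ] yaw y -92.38 tilt [-0.0023  0.0017] q [-0.43 -0.16  2.15  0.    1.15  1.18] F [-0.2  0.2  0. ] w 0.0316
t 43.43 grasp [ 0.4327 -0.0743  0.1578] yaw y -92.37 tilt [-0.0029  0.0019] q [-0.43 -0.16  2.15  0.    1.15  1.18] F [-0.2  0.1 -1. ] w 0.0318
0.3124657960411603
[ 0.1303 -0.063  -0.0025] [-2.100e-01  6.000e-02 -8.477e+01]
```

View pics/p31.png

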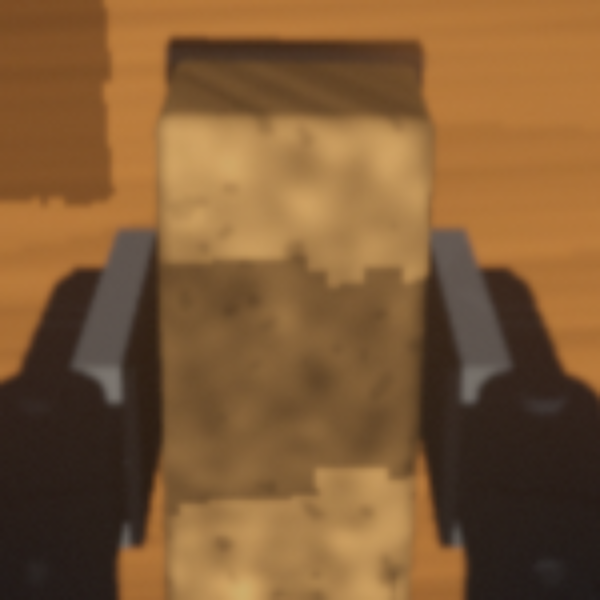

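```bash
python3 - <<'E'
from h import *
s=read_state();C=cam("wrist",s);Rc=R.from_quat(s["ee_rot"]);z0=s["tool_pos"][2]-pinch_z-.0301
v=lambda x,y:(250+x/4-.4,180+y/4-.4)
print(Rc.inv().apply(cast(C,[v(160,115),v(432,115)],z0+.03)-s["tool_pos"]).round(4),Rc.inv().apply(cast(C,[v(168,42),v(422,42)],z0)-s["tool_pos"]).round(4))
E
```

```text
[[ 0.0334 -0.0148  0.1547]
 [ 0.0334  0.0154  0.1547]] [[ 0.0335 -0.0169  0.1847]
 [ 0.0334  0.0174  0.1847]]
```

Request:
drive_tool(series=[0.008, -0.004, 0, 0, 0, -5, 0.02, -0.01, 0, 0, 0, -12, 0.034, -0.017, 0, 0, 0, -19, 0.048, -0.024, 0, -0.1, 0, -26, 0.062, -0.031, 0, -0.1, 0, -33, 0.076, -0.037, 0, -0.1, 0, -40, 0.09, -0.043, 0, -0.1, 0, -47, 0.103, -0.05, 0, -0.1, 0, -54, 0.115, -0.056, 0, -0.2, 0, -61, 0.124, -0.061, 0, -0.2, 0, -68, 0.129, -0.064, 0, -0.2, 0, -75, 0.129, -0.0645, 0, -0.2, 0, -81, 0.129, -0.0645, 0, -0.2, 0, -84.8, 0.129, -0.0645, 0, -0.2, 0, -84.8, 0.129, -0.0645, 0, -0.2, 0, -84.8, 0.129, -0.0645, 0, -0.2, 0, -84.8])

```text
clock: 44.77
tool_pos: [0.5644, -0.0155, 0.3109]
ee_rot: [0.753, 0.658, -0.001, -0.001]
force: [0.3, -0.1, -0.7]
width: 0.0317
```

```bash
python3 - <<'E'
from h import *
import pickle
pose();C,f=snap("wrist","w32");pose();go((.5641,-.0153),.052,-7.6)
E
```

```text
t 44.77 grasp [ 0.5639 -0.0155  0.1562] yaw y -7.67 tilt [-0.003 -0.   ] q [-0.23  0.15  1.85 -0.    1.14 -0.09] F [ 0.3 -0.1 -0.7] w 0.0317
t 44.82 grasp [ 0.5641 -0.0156  0.1566] yaw y -7.65 tilt [-0.0024 -0.0002] q [-0.23  0.15  1.85 -0.    1.14 -0.09] F [ 0.2  0.5 -1. ] w 0.0317
shift [ 2.000e-04 -1.000e-04  1.046e-01] turn [-0.13  0.03 -0.05] rows~ 2.50786603921068 0.020493829600592477
```

View pics/w32.png

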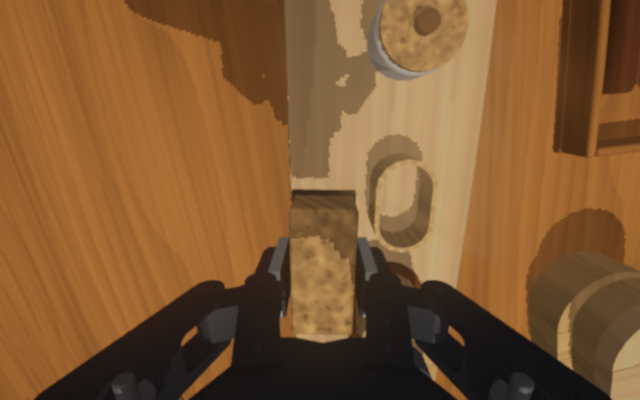

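Request:
drive_tool(series=[0, 0, 0.02, -0.1, 0, 0, 0, 0, 0.05, -0.1, 0, 0, 0, 0, 0.08, -0.1, 0, 0, 0, 0, 0.1, -0.1, 0, 0, 0, 0, 0.105, -0.1, 0, 0, 0, 0, 0.107, -0.1, 0, 0, 0, 0, 0.108, -0.1, 0, 0, 0, 0, 0.108, -0.1, 0, 0])

```text
clock: 45.48
tool_pos: [0.5647, -0.0156, 0.2041]
ee_rot: [0.753, 0.658, 0.0, 0.001]
force: [-0.1, -0.3, -0.1]
width: 0.0316
```

```bash
python3 - <<'E'
from h import *
pose();go((.5641,-.0153),.0478,-7.6)
E
```

```text
t 45.48 grasp [ 0.5648 -0.0157  0.0494] yaw y -7.67 tilt [ 0.0009 -0.0007] q [-0.23  0.32  1.88 -0.    0.94 -0.09] F [-0.1 -0.3 -0.1] w 0.0316
shift [ 0.0003 -0.0006  0.0016] turn [ 0.06  0.03 -0.07] rows~ 0.04144839566933095 0.013798576965215607
```

Request:
drive_tool(series=[0, -0.0005, 0.0008, 0, 0, 0, 0, -0.0005, 0.0016, 0, 0, 0, 0, -0.0005, 0.002, 0, 0, 0, 0, -0.0005, 0.002, 0, 0, 0])

```text
clock: 45.82
tool_pos: [0.5645, -0.0156, 0.2029]
ee_rot: [0.753, 0.658, 0.0, 0.001]
force: [-0.6, -0.3, 1.8]
width: 0.0319
```

Request:
drive_tool(series=[0, 0, 0, 0, 0, 0, 0, 0, 0, 0, 0, 0, 0, 0, 0, 0, 0, 0, 0, 0, 0, 0, 0, 0], claw=0.53)

```text
clock: 46.15
tool_pos: [0.5645, -0.0156, 0.2028]
ee_rot: [0.753, 0.658, 0.0, 0.001]
force: [-0.4, 0.4, -0.6]
width: 0.0402
```

Request:
drive_tool(series=[0, 0, -0.02, 0, 0, 0, 0, 0, -0.06, 0, 0, 0, 0, 0, -0.1, 0, 0, 0, 0, 0, -0.13, 0, 0, 0, 0, 0, -0.16, 0, 0, 0, 0, 0, -0.18, 0, 0, 0, 0, 0, -0.18, 0, 0, 0, 0, 0, -0.18, 0, 0, 0, 0, 0, -0.18, 0, 0, 0])

```text
clock: 46.9
tool_pos: [0.5637, -0.0154, 0.3814]
ee_rot: [0.753, 0.658, -0.0, 0.0]
force: [0.4, 0.7, -0.3]
width: 0.0399
```

```bash
python3 - <<'E'
from h import *
import pickle
pose();C,f=snap("wrist","w33");pose();pickle.dump(C,open("pics/w33.pkl","wb"))
E
```

```text
t 46.9 grasp [ 0.5637 -0.0154  0.2267] yaw y -7.68 tilt [-0.0002 -0.0005] q [-0.23  0.07  1.8  -0.    1.27 -0.09] F [ 0.4  0.7 -0.3] w 0.0399
t 46.95 grasp [ 0.5634 -0.0154  0.2261] yaw y -7.68 tilt [-0.0013 -0.0002] q [-0.23  0.07  1.8  -0.    1.27 -0.09] F [ 0.3  0.4 -0.1] w 0.0402
```

View pics/w33.png

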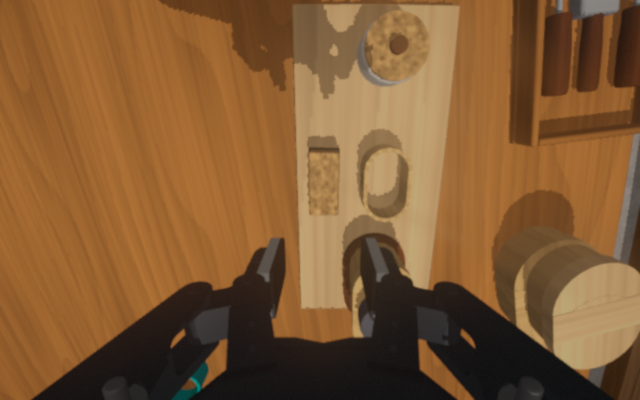

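The block stands on the board beside the small hoop, aligned with it: block rows 150–215, hoop rows 147–220. Backing the arm off for the final checks.

Request:
drive_tool(series=[0, -0.01, -0.02, 0, 0, 0, 0, -0.04, -0.05, 0, 0, 0, 0, -0.07, -0.075, 0, 0, 0, -0.01, -0.1, -0.1, 0, 0, 0, -0.02, -0.12, -0.12, 0, 0, 0, -0.03, -0.13, -0.13, 0, 0, 0, -0.03, -0.14, -0.14, 0, 0, 0, -0.03, -0.14, -0.14, 0, 0, 0, -0.03, -0.14, -0.14, 0, 0, 0, -0.03, -0.14, -0.14, 0, 0, 0])

```text
clock: 47.78
tool_pos: [0.4214, -0.0264, 0.5192]
ee_rot: [0.753, 0.658, -0.001, -0.002]
force: [0.0, 0.1, -0.9]
width: 0.0404
```

```bash
python3 - <<'E'
from h import *
import pickle
pose();C,f=snap("wrist","w34");snap("scene","s34");snap("side","d34");pose();pickle.dump(C,open("pics/w34.pkl","wb"))
g=cv2.imread("pics/s34.png")[170:310,180:400];d=cv2.imread("pics/d34.png")[100:290,200:390]
a=cv2.resize(g,None,fx=2,fy=2,interpolation=cv2.INTER_CUBIC);b=cv2.resize(d,None,fx=1.8,fy=1.8,interpolation=cv2.INTER_CUBIC)
h=max(a.shape[0],b.shape[0]);p=lambda x:cv2.copyMakeBorder(x,0,h-x.shape[0],0,4,0)
cv2.imwrite("pics/p34.png",np.hstack([p(a),p(b)]))
E
```

```text
t 47.78 grasp [ 0.4208 -0.0262  0.3645] yaw y -7.67 tilt [-0.004   0.0008] q [-0.33 -0.4   1.96 -0.    1.58 -0.2 ] F [ 0.   0.1 -0.9] w 0.0404
t 47.93 grasp [ 0.4209 -0.0262  0.3649] yaw y -7.65 tilt [-0.0039  0.0007] q [-0.33 -0.4   1.96 -0.    1.58 -0.2 ] F [ 0.5  0.9 -0. ] w 0.0406
```

View pics/p34.png

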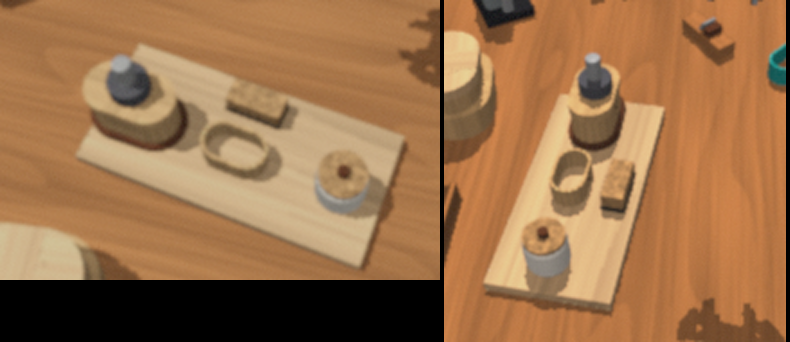

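View pics/w34.png

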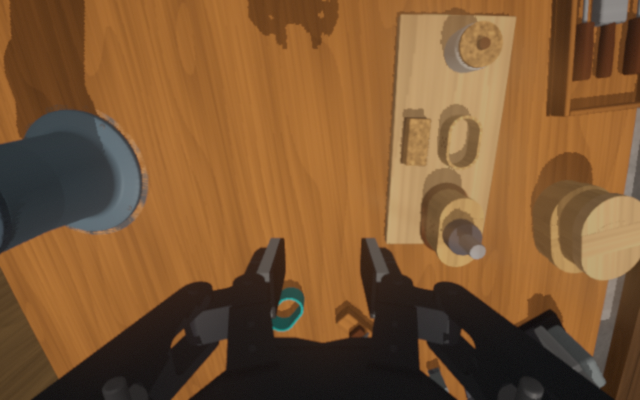

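All five are in place. As a last check I'll measure positions in the scene camera and compare the bystanders against the first picture.

```bash
python3 - <<'E'
from h import *
C=cam("scene");a=np.radians(82.4);d=np.array([np.cos(a),np.sin(a)]);n=np.array([d[1],-d[0]])
v=lambda x,y:(180+x/2-.25,170+y/2-.25)
B=np.array([.62,-.027])
rel=lambda p,z:[(round(float(q@d)*1e3,1),round(float(q@n)*1e3,1)) for q in cast(C,p,z)[:,:2]-B]
print("board frame (along,+x): hoop rim L,R ends",rel([v(202,133),v(270,160)],.052),"centre",rel(v(237,147),.052),"block top",rel([v(229,92),v(234,80),v(290,101),v(282,112)],.048),"weight grip top",rel(v(121,65),.145),"pot knob",rel(v(345,171),.083))
i,j=cv2.imread("pics/scene0.png").astype(int),cv2.imread("pics/s34.png").astype(int)
for k,(x,y,X,Y) in {"round":(404,188,440,222),"plane":(175,145,222,175),"turq":(222,112,252,142)}.items():print(k,np.abs(i-j)[y:Y,x:X].mean().round(2),np.abs(i-j)[y:Y,x:X].max())
pose()
E
```

```text
board frame (along,+x): hoop rim L,R ends [(-41.1, 9.8), (45.2, 11.9)] centre [(3.8, 11.0)] block top [(-34.7, -52.9), (-35.7, -70.3), (38.1, -68.7), (34.6, -51.5)] weight grip top [(-130.0, 4.5)] pot knob [(131.0, 5.6)]
round 23.47 66
plane 1.73 16
turq 4.05 60
t 47.93 grasp [ 0.4209 -0.0262  0.3649] yaw y -7.65 tilt [-0.0039  0.0007] q [-0.33 -0.4   1.96 -0.    1.58 -0.2 ] F [ 0.5  0.9 -0. ] w 0.0406
```

```bash
python3 - <<'E'
from h import *
i,j=cv2.imread("pics/scene0.png"),cv2.imread("pics/s34.png")
cv2.imwrite("pics/p35.png",np.hstack([cv2.resize(k[110:225,170:450],None,fx=1.4,fy=1.4) for k in(i,j)]))
E
```

```text
(no output)
```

View pics/p35.png

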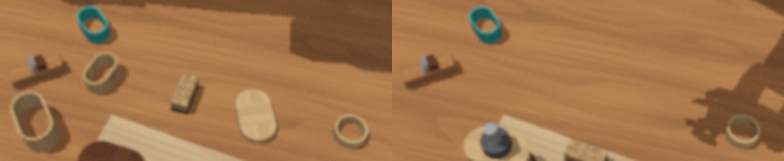

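Before and after: the plane, turquoise hoop and round hoop are where they were. The round hoop only has the arm's shadow on it now, at (743,130). Handing in.

```bash
python3 -c "
from station import *
print(hand_in())"
```

```text
the job is handed in; nothing more can be done
None
```

I did the job in the order asked and handed it in at about 48 s. Everything is released and the arm is clear of the board.

- **Stack on the dark plate:** my last wrist measurements put the large hoop about 1 mm from the plate's centre. The lid is within about 1 mm of both. I re-gripped the hoop and the lid once each to get there. The weight stands upright on the middle of the lid.
- **Small hoop:** it stands midway between plate and pot to about 2 mm, after one correction. It also sits roughly 2 mm too far from the robot, off the plate–pot line. I left that because opening the fingers there again risked hitting the block.
- **Block:** it lies sole down in front of the small hoop, lengthwise along the board and wholly on it, and centred on the hoop to about 3 mm.
- **Bystanders:** the plane, the round hoop and the turquoise hoop look unmoved against the first picture. The round hoop's pixels did change, but by eye that is only the arm's shadow falling on it.

**Disagreement between cameras:** the scene camera's sideways readings differ from the wrist camera's by up to about 5 mm on the taller things and the block. I used the wrist and in-hand values.

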